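Strip the tight cover from a leaning vise and put it in its nest

TASK

Pull the black cover off the jaw of the leaning vise, straight off against its snaps, and set it rib up, fully down in the empty plywood nest whose pocket fits it. Put it down rather than dropping it, and leave everything else on the bench where it is.

Things in the scene. Friction and masses are not known exactly. Their poses are not given: they have to be found in the camera images.
- vise: blue bench vise bolted down, 180 mm high with the cover on. Origin: on the bench at the centre of its round base; z up. Its head leans 38 degrees towards the vise's -x side (the robot's side); a 90 mm clamping bar is at the low end, 80 mm from the base. The far (+x) jaw wears the black cover; the near jaw, 77 mm away, is bare and ends about 8 mm lower (along the lean) than the cover's shoulder
- jaw_seat (a point): seat of the cover on the far jaw: coincides with the cover's origin and axes while the cover is on. Axes of the leaning head: z is the jaw's own upward direction (38 degrees off vertical), along which the cover slides off; y along the jaw; x across it. The jaw's tongue, 14 x 78 mm, reaches 19 mm up into the cover with 1 mm of play on each side
- cover: black plastic jaw cover, about 90 g: open-bottomed cap 26 (x) x 90 (y) x 24 mm (z) with a pull rib along all its top, 12 (x) x 90 mm (y), from 24 to 46 mm above the origin. Origin: centre of the open underside; z points out through the rib. Held on the far jaw by a sprung ball at each end: about 12 to 18 N straight along its own z snaps it loose in the first 8 mm; clear of the jaw after 20 mm
- nest_wide: plywood block 56 x 120 x 18 mm fixed to the bench, with a rectangular pocket 32 mm (x) x 96 mm (y), 12 mm deep: the one that fits the cover, with 3 mm of play on each side. Origin: centre of its underside; z up
- nest_wide_in (a point): centre of the pocket's floor in nest_wide, 6 mm above the bench; axes as the block's
- nest_square: plywood block 84 x 84 x 18 mm fixed to the bench, with an empty pocket 60 x 60 mm, 12 mm deep; too short for the cover. Origin: centre of its underside
- nest_narrow: plywood block 44 x 124 x 18 mm fixed to the bench, with a pocket 16 mm (x) x 96 mm (y), 12 mm deep, that holds a steel bar; too narrow for the cover. Origin: centre of its underside
- parallel: flat steel bar 10 x 90 x 20 mm, lying in the pocket of nest_narrow and standing 8 mm above its rim. Origin: centre of its underside; y along its length. Bystander
- vblock: dark steel block 50 x 50 x 42 mm with a slot along its top, standing on the bench. Origin: centre of its underside. Bystander
- hammer: hammer with wooden handle, lying on the bench. Bystander
- wrench: flat steel wrench lying on the bench. Bystander
- screwdriver: screwdriver lying on the bench. Bystander
- bearing: steel ring 48 mm across, 14 mm high, lying flat on the bench. Bystander
- spraycan_a: upright metal bottle, 60 mm across, 170 mm high, on the bench beyond the vise. Origin: centre of its underside. Bystander
- spraycan_b: a second bottle, like spraycan_a. Bystander
There are look-alikes about, which are no part of the job. Of the things shaped like the vise, the blue one is meant. Of the things that look like the cover, the smaller one is meant.

How it is judged:
On the way:
1. the cover is pulled clear off the jaw (more than 30 mm from its seat) (distance between cover and jaw_seat above 0.03 m), for 0.1 s.
At the end, for the whole second after the job is handed in: The cover lies released and at rest in the pocket of nest_wide: origin within 6 mm of the pocket's centre and within 4 mm of its floor, rib up within 0.08 rad, its length along the pocket within 0.1 rad (either way round) (horizontal distance between cover and nest_wide_in below 0.006 m and z of cover in the frame of nest_wide_in below 0.004 m and angle between cover's own z axis and vertical below 0.08 rad and angle between the y axis of cover and the y axis of nest_wide_in, either way round below 0.1 rad and linear speed of cover below 0.01 m/s and contact force between the fingers and cover below 0.05 N); the robot touches nothing.
It fails at once if the cover is dropped: it moves faster than 0.6 m/s out of the fingers (a fall of about 2 cm) (contact force between the fingers and cover below 0.05 N and linear speed of cover above 0.6 m/s).
It fails at once if another loose thing on the bench is moved by more than 15 mm (distance of any of parallel, vblock, hammer, wrench, screwdriver, bearing, spraycan_a, spraycan_b from where it was at the start of the episode above 0.015 m).
It also fails if it takes over 45 s, if anything falls off the work surface, if the arm or the gripper's body presses on something with over 40 N, if the wrist force passes 120 N, or if a joint passes its speed limit or range.

ROBOT

A 6-joint arm with a two-finger parallel gripper is mounted at the origin on the work surface. World frame = base frame: x ahead of the robot, y to its left, z up, the work surface at z = 0. Lengths are in m, angles in rad, forces in N, time in s.
With the tool pointing down it reaches from about 0.35 to 0.975 m from the base axis. Payload 4.9 kg.
Tool frame: the origin (TCP) lies at the very end of the fingers, on their centre line; the grasp point (between the pads) lies ctrl.hold_point_z behind it (ctrl.hold_point_z is the distance from the TCP to the grasp point, in m); z points along the fingers, y is the line along which they close (so a half turn about z gives the same grasp; the last joint's range is limited). The gripper opens to 85 mm and grips with 20 to 120 N. Pads are 22 mm wide; open, the fingers measure 114 mm over their backs; the gripper's body (76 mm by 85 mm) begins 54 mm behind the grasp point. The pads swing forward as they close: fully open they stand 13 mm farther back than shut.
Start: joints at [-1.449, 0.053, 1.613, -0, 1.476, -0.119], TCP at [0.149, -0.607, 0.206] pointing down, gripper open.
Joint ranges: [-3.01, 3.01], [-1.01, 2.22], [0.06, 2.58], [-1.02, 4.17], [0.09, 2.62], [-3.14, 3.14]. Speed limits (rad/s): [2.57, 2.57, 3.14, 3.14, 3.14, 3.14].

INTERFACE

Orientations are given as a rotation vector (axis times angle).
In Python, from station import ctrl gives the robot as it stands. The module is installed in compiled form; this text tells all that it offers.
- The arm moves only by the tool jog_arm, never from a script. Its argument "deltas" is a list of rows, each a list of 3 entries, a list of its own where there are three numbers: the closure, from -1 (fully open) to 1 (shut), then the shift along the world's x, y, z scaled (see below), then the turn, a rotation vector about the world's x, y, z scaled (see below). A call has 1 to 12 rows; each row is the pose to reach, as a shift and turn from the pose commanded when the call began, turning the shorter way round; what a row does not reach only later rows make up. The controller multiplies each number of a shift by 0.4 m and each number of a turn by 180 degrees. A row lasts 1/12 s, in which the tool goes at most 41.7 mm and 7.16 degrees, less where a joint would pass 70% of its speed; a pose out of reach is approached as far as the arm can. A call with a number of a shift or a turn outside -1 to 1 is refused whole. A call with a gripper value outside its range is refused whole. The fingers move at their own pace and stop on an object; "squeeze" is the grip in N (left out, the last holds). Time passes only in rows, so rows that repeat a pose let the fingers close. It gives the time, the measured TCP pose, the force, the opening and the grip force at its end, in the units of the state.
- ctrl.get_obs(): the state, without advancing time (a new reading comes with each control period).
- ctrl.get_image(name): name is "scene" or "top"; returns the picture (384x512x3 uint8, red, green, blue); there is no depth.
- ctrl.get_calibration(name): a dict with "K" (3x3 intrinsics, pixels), "dist_coeffs" ([k1, k2, p1, p2, k3] as OpenCV has them; the pictures are not rectified), "extrinsics" (4x4, takes a point from world to camera coordinates). Camera axes: x right, y down, z forward; pixel columns grow to the right and rows downward; lengths in m; the calibration is good to about 2 mm. A picture is of the moment at which its call begins. get_calibration takes no time and is no camera call.
- ctrl.finish_job(): hands the job in; it is judged then, once.
The state is a dict: "t": time; "q": joint angles; "dq": joint speeds; "effort": joint torques, N m; "tool_pos": TCP position; "tool_rot": TCP orientation; "contact_force": force on the tool from outside, world axes, zero at the start; "wrist_torque": the same for the moment, N m; "opening": finger opening in m; "grip_force": force on a finger pad.
Only numpy, scipy, OpenCV 4.12 (cv2) and the standard library are available. Lean on these libraries where they do the work, as an engineer would, in place of code of your own. Each camera call takes 0.05 s, during which the arm holds its last target. There are 200 camera calls.

## Working session

There is one attempt and no reset: what is moved stays moved. The work goes in short steps, Python scripts to look and compute and a tool call to move; the robot and the scene stay as the last step left them, time stands still between calls to the robot, and variables do not carry over. Pictures are saved under pics/ and viewed, at most 10 in all, crops included, and the job is handed in when it is done.

Besides the shell and the picture viewer there is one more tool, called after "Emit:" in YAML: its name, and indented under it one key for each argument. jog_arm: Moves the arm, as the interface text tells. Its arguments: {"type":"object","properties":{"deltas":{"type":"array","items":{"type":"array"}},"squeeze":{"type":"number"}},"required":["deltas"]}

```bash
mkdir -p pics; python3 - <<'E'
from station import ctrl
import cv2,numpy as np
for n in("scene","top"):
    im=ctrl.get_image(n);cv2.imwrite(f"pics/{n}0.png",im[:,:,::-1])
    c=ctrl.get_calibration(n);print(n,np.round(c["K"],1).tolist(),c["dist_coeffs"],np.round(c["extrinsics"],3).tolist())
print(ctrl.hold_point_z,ctrl.get_obs())
E
```

```text
scene [[370.2, 0.0, 254.7], [0.0, 370.2, 199.3], [0.0, 0.0, 1.0]] [-0.06681282  0.          0.          0.          0.        ] [[0.706, 0.709, -0.002, -0.424], [0.458, -0.459, -0.761, -0.153], [-0.54, 0.536, -0.648, 1.494], [0.0, 0.0, 0.0, 1.0]]
top [[368.6, 0.0, 259.1], [0.0, 368.6, 188.9], [0.0, 0.0, 1.0]] [-0.03758505  0.          0.          0.          0.        ] [[0.006, -1.0, -0.027, 0.055], [-0.997, -0.004, -0.075, 0.562], [0.075, 0.028, -0.997, 1.185], [0.0, 0.0, 0.0, 1.0]]
0.0187 {'t': 0.1, 'q': array([-1.44897646e+00,  5.33117746e-02,  1.61415446e+00, -9.18811375e-07,
        1.47601569e+00, -1.19000286e-01]), 'dq': array([ 1.34554565e-05, -5.04278510e-04, -4.89002290e-03,  6.51523140e-04,
       -7.36440297e-04,  4.72157748e-04]), 'effort': array([-7.16462328e-04, -3.94902527e+01, -3.71363783e+01, -2.23521756e-04,
        3.87982363e-03, -9.82057912e-06]), 'tool_pos': array([ 0.14898684, -0.6063507 ,  0.20527436]), 'tool_rot': array([-3.11697022e+00, -3.77139187e-01,  5.61705584e-06]), 'contact_force': array([-0.19302939, -0.64600463,  0.63074786]), 'wrist_torque': array([ 0.01423273, -0.04869621, -0.01738098]), 'grip_force': 0.0, 'opening': 0.08515777052262835}
```

View pics/scene0.png

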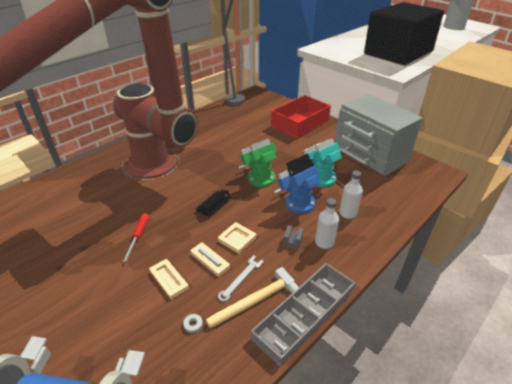

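View pics/top0.png

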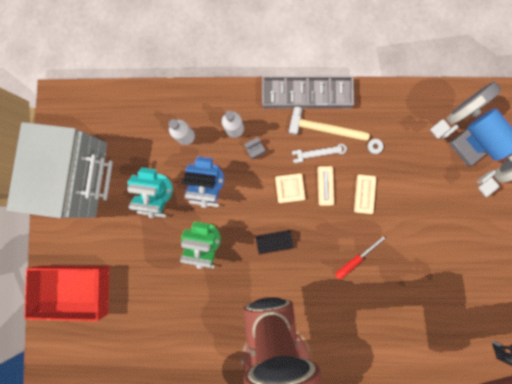

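The scene has three vises: green at top(200,243), teal at (150,190) and blue at (203,182). The blue one is meant, and it wears a black cover. There are two black covers: one on the bench at top(275,242), which is larger and a decoy, and the one on the blue vise at about (205,172). The nests in the top view are square (290,188), narrow with the bar (326,186) and wide (366,194). I'll confirm these in an enlarged crop.

```bash
python3 - <<'E'
import cv2,numpy as np
s=cv2.imread("pics/scene0.png");t=cv2.imread("pics/top0.png")
a=cv2.resize(s[145:220,270:345],(400,400),interpolation=cv2.INTER_CUBIC)
b=cv2.resize(t[145:220,165:240],(400,400),interpolation=cv2.INTER_CUBIC)
c=cv2.resize(s[215:305,140:260],(400,200*3//2)[:2],interpolation=cv2.INTER_CUBIC)[:200*1+100]
d=cv2.resize(t[160:220,270:385],(400,209),interpolation=cv2.INTER_CUBIC)
c=cv2.resize(c,(400,200));d=cv2.resize(d,(400,200))
cv2.imwrite("pics/crop1.png",np.vstack([np.hstack([a,b]),np.hstack([c,d])]))
E
```

```text
(no output)
```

View pics/crop1.png

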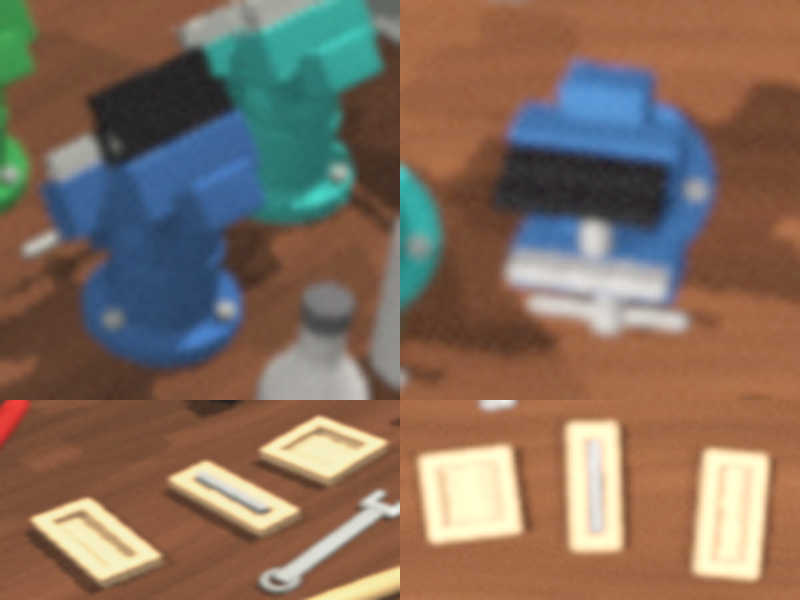

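The crop confirms it: the cover sits on the blue vise's far jaw, with the rib tilted towards the robot. The wide nest is empty (scene(168,278), top(366,194)), and the narrow one holds the bar. Next I'll measure the corners.

```bash
cat > h.py <<'E'
import cv2,numpy as np
from station import ctrl
def cal(n):
    c=ctrl.get_calibration(n);return np.array(c["K"]),np.array(c["dist_coeffs"]),np.array(c["extrinsics"])
def und(n,p):
    K,d,E=cal(n);return cv2.undistortPoints(np.array(p,float).reshape(-1,1,2),K,d).reshape(-1,2)
def plane(n,p,z):
    E=cal(n)[2];R,t=E[:3,:3],E[:3,3];c=-R.T@t
    r=np.c_[und(n,p),np.ones(len(p))]@R
    return c+r*((z-c[2])/r[:,2])[:,None]
def tri(ps,pt):
    X=cv2.triangulatePoints(cal("scene")[2][:3],cal("top")[2][:3],und("scene",ps).T,und("top",pt).T)
    return (X[:3]/X[3]).T
def proj(n,X):
    K,d,E=cal(n);return cv2.projectPoints(np.array(X,float).reshape(-1,1,3),cv2.Rodrigues(E[:3,:3])[0],E[:3,3],K,d)[0].reshape(-1,2)
def blob(mask,box):  # box u0,v0,u1,v1 ; largest contour in it, at 8x
    u0,v0,u1,v1=box
    m=mask[v0:v1,u0:u1].astype(np.float32)
    m=(cv2.resize(m,None,fx=8,fy=8,interpolation=cv2.INTER_LINEAR)>.5).astype(np.uint8)
    c=max(cv2.findContours(m,cv2.RETR_EXTERNAL,cv2.CHAIN_APPROX_NONE)[0],key=cv2.contourArea)[:,0]
    return (c+.5)/8-.5+[u0,v0]
def quad(c):  # fit 4 lines to a contour, intersect them; corners in order
    h=c.astype(np.float32)[:,None]
    lo,hi=0.,.2
    e=.02
    for e in np.linspace(.01,.15,60):
        a=cv2.approxPolyDP(h,e*cv2.arcLength(h,True),True)[:,0]
        if len(a)<=4:break
    L=[]
    for i in range(4):
        p,q=a[i],a[(i+1)%4];n=np.linalg.norm(q-p);d=(q-p)/n
        s=(c-p)@d;r=(c-p)@[-d[1],d[0]]
        k=(s>.2*n)&(s<.8*n)&(abs(r)<1.5)
        x=cv2.fitLine(c[k].astype(np.float32),cv2.DIST_HUBER,0,.01,.01).ravel()
        nn=np.array([-x[1],x[0]]);L.append((nn,nn@x[2:]))
    return np.array([np.linalg.solve([L[i-1][0],L[i][0]],[L[i-1][1],L[i][1]]) for i in range(4)])
E
python3 - <<'E'
from h import *
I={n:cv2.imread(f"pics/{n}0.png") for n in("scene","top")}
np.set_printoptions(precision=4,suppress=True)
out={}
for n,bx,nb in(("scene",(278,145,322,182),(145,255,192,302)),("top",(178,165,232,194),(348,170,384,218))):
    g=I[n].astype(int)
    # soft black mask: max channel relative
    m=np.clip((75-g.max(2))/40.+.5,0,1); q=quad(blob(m,bx));out[n]=q
    w=np.clip((g[:,:,1]-140)/60.+.5,0,1); w*= (g[:,:,2]>g[:,:,0]) ; qn=quad(blob(w,nb));
    out[n+"n"]=qn
    print(n,q.tolist(),qn.tolist())
    v=cv2.resize(I[n],None,fx=8,fy=8,interpolation=cv2.INTER_CUBIC)
    for Q in(q,qn): cv2.polylines(v,[np.int32((Q+.5)*8)],True,(0,0,255),1)
    out[n+"v"]=[cv2.resize(v[b[1]*8:b[3]*8,b[0]*8:b[2]*8],(390,290)) for b in(bx,nb)]
cv2.imwrite("pics/fit.png",np.vstack([np.hstack(out["scenev"]),np.hstack(out["topv"])]))
E
```

```text
scene [[305.5885314941406, 154.32473754882812], [286.1775207519531, 162.47023010253906], [289.57025146484375, 176.1636962890625], [314.8199157714844, 163.95474243164062]] [[166.01658630371094, 257.5416259765625], [147.74501037597656, 268.0770568847656], [169.55494689941406, 296.9288635253906], [189.18186950683594, 285.378173828125]]
top [[180.60888671875, 183.14691162109375], [213.24179077148438, 185.9177703857422], [214.49009704589844, 175.93646240234375], [185.69158935546875, 172.45472717285156]] [[356.20111083984375, 173.14944458007812], [352.8789367675781, 212.3795623779297], [372.83575439453125, 214.3586883544922], [376.560791015625, 175.15699768066406]]
```

View pics/fit.png

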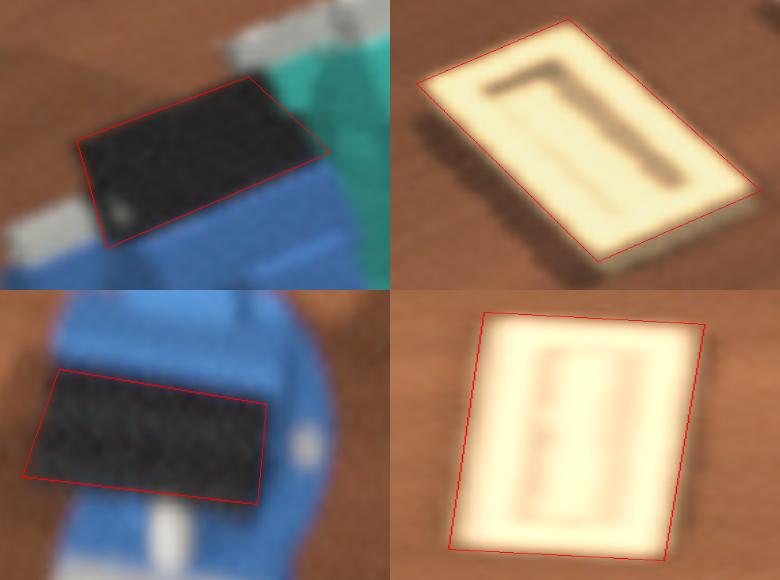

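The nest quads hug the block's top face in both views. The cover quads are good except the top-view left end (180.6,183.1), where a shadow is included. I'll tighten that mask, then triangulate.

```bash
python3 - <<'E'
from h import *
I={n:cv2.imread(f"pics/{n}0.png") for n in("scene","top")}
np.set_printoptions(precision=4,suppress=True)
print(I["top"][183,174:190].max(1),I["top"][178,174:190].max(1),I["top"][175,176:190].max(1));print(I["top"][183,174:190].tolist()[3:10])
print(I["scene"][163,308:322].max(1), I["top"][165:192,200].max(1))
def order(q,f): return q[np.lexsort((q[:,0],))] 
for T in(60,68,75):
  P={}
  for n,bx in(("scene",(278,145,322,182)),("top",(178,165,232,194))):
    g=I[n].astype(int);sat=(g.max(2)-g.min(2))
    m=np.clip((T-g.max(2))/40.+.5,0,1)*np.clip((30-sat)/20.+.5,0,1)
    q=quad(blob(m,bx));P[n]=q
  s,t=P["scene"],P["top"]
  # A rib -y, B rib +y, C base +y, D base -y
  i=np.argsort(s[:,0]);S=np.array([s[i[0]],s[i[2]],s[i[3]],s[i[1]]])
  L=t[t[:,0].argsort()];l,r=L[:2],L[2:];l=l[l[:,1].argsort()];r=r[r[:,1].argsort()]
  Tt=np.array([r[1],l[1],l[0],r[0]])
  X=tri(S,Tt);print(T,S.tolist(),Tt.tolist());print(X)
  print("resid",proj("top",X)-Tt)
  A,B,C,D=X;print("len",*[np.linalg.norm(v) for v in(A-B,C-D,A-D,B-C)], "dir",(B-A)/.09,(C-D)/.09,"lean",(A+B-C-D)/2)
qs=np.array([[166.017,257.542],[147.745,268.077],[169.555,296.929],[189.182,285.378]])
qt=np.array([[376.561,175.157],[356.201,173.149],[352.879,212.380],[372.836,214.359]])
for k in range(4):
  X=tri(qs,np.roll(qt,-k,0));e=abs(proj("scene",X)-qs).max()
  if e<3:print(k,X,X.mean(0),e,[np.linalg.norm(X[j]-X[j-1]) for j in range(4)])
for n,q in(("scene",qs),("top",qt)):
  X=plane(n,q,.018);print(X[:,:2],X.mean(0),[np.linalg.norm(X[j]-X[j-1]) for j in range(4)])
E
```

```text
[116 109 107 102 107 103 102  91  73  65  61  56  53  56  55  57] [138 129 123 120 113 110 104  99  93  76  58  50  49  48  44  44] [162 147 130 124 121 119 113 102  80  59  47  49  45  46]
[[43, 61, 102], [49, 68, 107], [47, 66, 103], [46, 64, 102], [42, 57, 91], [47, 56, 73], [52, 56, 65]]
[ 40  34  40  38  50  74  97 106 125 133 134 133 124 117] [212 207 194 180 174 180 187 174 133  80  48  44  45  48  50  45  43  51
  51  56  87 147 192 212 215 214 208]
60 [[286.6321105957031, 162.74220275878906], [305.73004150390625, 154.7458038330078], [313.90447998046875, 163.9984893798828], [290.0821228027344, 175.5570831298828]] [[213.24224853515625, 185.69354248046875], [182.7261199951172, 182.34054565429688], [185.81826782226562, 172.666259765625], [213.28012084960938, 176.37606811523438]]
[[0.5586 0.1854 0.1767]
 [0.5674 0.2742 0.17  ]
 [0.6007 0.2731 0.149 ]
 [0.5845 0.1861 0.1406]]
resid [[-0.0089 -0.0088]
 [ 0.3946  0.4103]
 [-0.4438 -0.4747]
 [ 1.6863  1.6329]]
len 0.0895215601256642 0.08892627289619323 0.04448230769260195 0.039381190536191046 dir [ 0.0975  0.9871 -0.0749] [0.1798 0.9
[... 1461 characters left out ...]
.6078 -0.3264  0.0207]
 [ 0.6133 -0.2628  0.0164]] [ 0.5464 -0.2882  0.0175] 1.0406789852393672 [np.float64(0.12919900216903385), np.float64(0.06287087943701507), np.float64(0.1286953214811782), np.float64(0.06399038376581669)]
[[ 0.4843 -0.2532]
 [ 0.4802 -0.3137]
 [ 0.6056 -0.326 ]
 [ 0.6124 -0.2654]] [ 0.5456 -0.2896  0.018 ] [np.float64(0.12868557944758974), np.float64(0.06067984625694813), np.float64(0.12604916626640042), np.float64(0.060957998715078454)]
[[ 0.6085 -0.3268]
 [ 0.6148 -0.2602]
 [ 0.4863 -0.2476]
 [ 0.4802 -0.3124]] [ 0.5475 -0.2868  0.018 ] [np.float64(0.12908700257308284), np.float64(0.06688945989497752), np.float64(0.12912546054281168), np.float64(0.06506169070758432)]
```

```bash
cat >> h.py <<'E'
def cross(g,u0,u1,v0,v1,down):
    # per column, subpixel row where brightness crosses half-way between the two ends, dark->bright going 'down' or up
    P=[]
    for u in range(u0,u1):
        lo,hi=v0(u),v1(u);vs=np.arange(int(lo),int(hi)+1);y=g[vs,u].astype(float)
        h=(y[0]+y[-1])/2
        if not down: vs,y=vs[::-1],y[::-1]
        k=np.argmax(y>h);P.append((u,vs[k-1]+(vs[k]-vs[k-1])*(h-y[k-1])/(y[k]-y[k-1])))
    P=np.array(P);x=cv2.fitLine(P.astype(np.float32),cv2.DIST_HUBER,0,.01,.01).ravel()
    d=x[:2]*np.sign(x[0]);return x[2:],d,np.std((P-x[2:])@[-d[1],d[0]])
def pl(n,p,d):  # world plane through image line
    E=cal(n)[2];R,t=E[:3,:3],E[:3,3];c=-R.T@t
    a,b=np.c_[und(n,[p-8*d,p+8*d]),[1,1]]@R
    m=np.cross(a,b);m/=np.linalg.norm(m);return m,m@c
def line(l1,l2,y):  # intersect planes; point at world y, unit direction
    (m,a),(k,b)=l1,l2;d=np.cross(m,k);d/=np.linalg.norm(d)*np.sign(d[1])
    return np.linalg.solve([m,k,[0,1,0]],[a,b,y]),d
E
python3 - <<'E'
from h import *
np.set_printoptions(precision=4,suppress=True)
S=cv2.imread("pics/scene0.png").max(2);T=cv2.imread("pics/top0.png").max(2)
top1=lambda u:162.6-(u-286.6)*.425; bot1=lambda u:175.9-(u-289.6)*.485
a=cross(S,289,303,lambda u:top1(u)-4,lambda u:top1(u)+3,False)
b=cross(S,295,310,lambda u:bot1(u)-3,lambda u:bot1(u)+3,True)
t1=lambda u:182.5+(u-182)*.112; t2=lambda u:172.6+(u-185.8)*.125
c=cross(T,188,208,lambda u:t1(u)-3,lambda u:t1(u)+4,True)
d=cross(T,189,209,lambda u:t2(u)-4,lambda u:t2(u)+3,False)
print(a,b,c,d)
y=.23
L1=line(pl("scene",*a[:2]),pl("top",*c[:2]),y);L2=line(pl("scene",*b[:2]),pl("top",*d[:2]),y)
print("L1",L1,"L2",L2)
for v in range(173,187):print(v,T[v,178:190],T[v,205:220])
E
```

```text
(array([295.6   , 158.2705], dtype=float32), array([ 0.9163, -0.4005], dtype=float32), np.float64(0.12355276449133401)) (array([300.9   , 171.2378], dtype=float32), array([ 0.8972, -0.4416], dtype=float32), np.float64(0.052262750166722924)) (array([197.1   , 185.3902], dtype=float32), array([0.9944, 0.1053], dtype=float32), np.float64(0.18933161141587207)) (array([196.1  , 172.871], dtype=float32), array([0.9918, 0.128 ], dtype=float32), np.float64(0.04828193110473875))
L1 (array([0.5594, 0.23  , 0.1732]), array([ 0.1041,  0.9935, -0.0465])) L2 (array([0.5975, 0.23  , 0.147 ]), array([ 0.1256,  0.9921, -0.0012]))
173 [154 140 122 117 112 105  93  72  55  57  60  60] [169 175 179 181 186 185 187 191 194 194 188 178 155 144 153]
174 [139 130 120 117 114 106  80  59  46  45  41  41] [117 127 134 145 146 151 158 171 171 177 180 172 152 145 156]
175 [130 124 121 119 113 102  80  59  47  49  45  46] [ 62  68  77  84  96  98 104 111 119 133 148 152 144 145 158]
176 [126 122 121 115 115  98  77  54  48  55  52  46] [ 43  44  46  55  49  54  50  64  65  86 114 133 137 144 160]
177 [120 117 11
[... 444 characters left out ...]
162]
181 [ 97 100  97  90  74  58  52  51  50  50  44  43] [ 44  44  43  47  46  44  46  53  48  71 108 130 140 152 165]
182 [101 101  99  87  72  62  53  48  56  52  52  49] [ 42  46  47  45  45  41  44  41  52  75 103 127 144 157 165]
183 [107 103 102  91  73  65  61  56  53  56  55  57] [ 46  42  47  44  44  45  44  42  51  80 112 135 153 161 168]
184 [103 101 102  97  88  81  74  73  70  68  64  75] [ 50  47  51  54  52  47  49  45  61  95 123 142 157 165 169]
185 [106 104 103 101  99  94  92  91  91  82  91 111] [ 56  55  60  57  54  53  49  57  74 109 138 154 162 166 168]
186 [107 103 102 105 101 102  99  99  95  96 120 143] [ 80  79  72  70  62  59  62  70  94 126 152 160 165 167 165]
```

```bash
python3 - <<'E'
from h import *
np.set_printoptions(precision=4,suppress=True)
e=np.array([.122,.9925,0]);o=np.array([.59,.23,.14])
for n,p,z in(("top",(214.5,177),.14),("top",(182.2,182),.175),("scene",(286.6,162.6),.1727),("scene",(305.8,154.4),.1727)):
    X=plane(n,[p],z)[0];print(n,X,"along",(X-o)@e)
# model corners check
ps=-7*np.pi/180
yh=np.array([-np.sin(ps),np.cos(ps),0]);f=np.array([np.cos(ps),np.sin(ps),0]);a=np.radians(38);k=np.array([0,0,1.])
xh=f*np.cos(a)+k*np.sin(a);zh=-f*np.sin(a)+k*np.cos(a)
print("zh",zh,"xh",xh)
E
```

```text
top [0.5876 0.1876 0.14  ] along -0.04236243088629225
top [0.5691 0.2757 0.175 ] along 0.0428538706051244
scene [0.5544 0.1904 0.1727] along -0.04360629383655916
scene [0.5679 0.2711 0.1727] along 0.03806253221103619
zh [-0.6111  0.075   0.788 ] xh [ 0.7821 -0.096   0.6157]
```

```bash
cat >> h.py <<'E'
from scipy.spatial.transform import Rotation as Ro
def head(psi=-7.,lean=38.):
    p,a=np.radians([psi,lean]);f=np.array([np.cos(p),np.sin(p),0]);k=np.array([0,0,1.])
    return f*np.cos(a)+k*np.sin(a),np.array([-np.sin(p),np.cos(p),0]),-f*np.sin(a)+k*np.cos(a)
def Rtool(ty,tz): return Ro.from_matrix(np.c_[np.cross(ty,tz),ty,tz])
SEAT=np.array([.590,.229,.140])
def delta(pos,R):
    o=ctrl.get_obs();r=R*Ro.from_rotvec(o["tool_rot"]).inv()
    print("shift",np.round((np.array(pos)-o["tool_pos"])/.4,4),"turn",np.round(r.as_rotvec()/np.pi,4),"t",o["t"],"q",np.round(o["q"],2),"F",np.round(o["contact_force"],1),"pos",np.round(o["tool_pos"],4))
E
python3 - <<'E'
from h import *
xh,yh,zh=head();R=Rtool(xh,-zh)
delta([.46,.20,.36],R);delta([.40,-.1,.36],R)
E
```

```text
shift [0.7775 2.0159 0.3868] turn [-0.1492 -0.168   0.3694] t 0.1 q [-1.45  0.05  1.61 -0.    1.48 -0.12] F [-0.2 -0.6  0.6] pos [ 0.149  -0.6064  0.2053]
shift [0.6275 1.2659 0.3868] turn [-0.1492 -0.168   0.3694] t 0.1 q [-1.45  0.05  1.61 -0.    1.48 -0.12] F [-0.2 -0.6  0.6] pos [ 0.149  -0.6064  0.2053]
```

Emit:
jog_arm:
  deltas:
    - [-1, [0.2, 0.0, 0.2], [0, 0, 0]]
    - [-1, [0.55, 0.98, 0.4], [-0.1492, -0.168, 0.3694]]
    - [-1, [0.55, 0.98, 0.4], [-0.1492, -0.168, 0.3694]]
    - [-1, [0.55, 0.98, 0.4], [-0.1492, -0.168, 0.3694]]
    - [-1, [0.55, 0.98, 0.4], [-0.1492, -0.168, 0.3694]]
    - [-1, [0.55, 0.98, 0.4], [-0.1492, -0.168, 0.3694]]
    - [-1, [0.55, 0.98, 0.4], [-0.1492, -0.168, 0.3694]]
    - [-1, [0.55, 0.98, 0.4], [-0.1492, -0.168, 0.3694]]
    - [-1, [0.55, 0.98, 0.4], [-0.1492, -0.168, 0.3694]]
    - [-1, [0.55, 0.98, 0.4], [-0.1492, -0.168, 0.3694]]
    - [-1, [0.55, 0.98, 0.4], [-0.1492, -0.168, 0.3694]]
    - [-1, [0.55, 0.98, 0.4], [-0.1492, -0.168, 0.3694]]
  squeeze: 60

```text
t: 1.1
tool_pos: [0.3693, -0.213, 0.3667]
tool_rot: [1.927, 1.713, 0.592]
contact_force: [-0.7, 0.3, 0.4]
opening: 0.0854
grip_force: 0.0
```

```bash
python3 - <<'E'
from h import *
xh,yh,zh=head();R=Rtool(xh,-zh)
delta([.45,.20,.36],R);delta(SEAT+.11*zh,R)
E
```

```text
shift [ 0.2018  1.0325 -0.0168] turn [ 0.0009  0.0014 -0.0013] t 1.1 q [-1.09 -0.97  2.18  0.54  1.52 -0.89] F [-0.7  0.3  0.4] pos [ 0.3693 -0.213   0.3667]
shift [ 0.3838  1.1257 -0.3501] turn [ 0.0009  0.0014 -0.0013] t 1.1 q [-1.09 -0.97  2.18  0.54  1.52 -0.89] F [-0.7  0.3  0.4] pos [ 0.3693 -0.213   0.3667]
```

Emit:
jog_arm:
  deltas:
    - [-1, [0.15, 0.1, 0], [0, 0, 0]]
    - [-1, [0.25, 0.98, 0], [0, 0, 0]]
    - [-1, [0.25, 0.98, 0], [0, 0, 0]]
    - [-1, [0.25, 0.98, 0], [0, 0, 0]]
    - [-1, [0.25, 0.98, 0], [0, 0, 0]]
    - [-1, [0.25, 0.98, 0], [0, 0, 0]]
    - [-1, [0.25, 0.98, 0], [0, 0, 0]]
    - [-1, [0.25, 0.98, 0], [0, 0, 0]]
    - [-1, [0.25, 0.98, 0], [0, 0, 0]]
    - [-1, [0.25, 0.98, 0], [0, 0, 0]]
    - [-1, [0.25, 0.98, 0], [0, 0, 0]]
    - [-1, [0.25, 0.98, 0], [0, 0, 0]]

```text
t: 2.1
tool_pos: [0.4683, 0.1818, 0.3645]
tool_rot: [1.929, 1.72, 0.59]
contact_force: [0.5, 0.6, 0.5]
opening: 0.0852
grip_force: 0.0
```

```bash
python3 - <<'E'
from h import *
xh,yh,zh=head();R=Rtool(xh,-zh)
delta(SEAT+.10*zh,R);delta(SEAT+.06*zh,R)
E
```

```text
shift [ 0.1514  0.1368 -0.3643] turn [ 0.0002 -0.0005 -0.0024] t 2.1 q [ 0.41 -0.7   2.05 -0.33  1.22  0.55] F [0.5 0.6 0.5] pos [0.4683 0.1818 0.3645]
shift [ 0.2125  0.1293 -0.4431] turn [ 0.0002 -0.0005 -0.0024] t 2.1 q [ 0.41 -0.7   2.05 -0.33  1.22  0.55] F [0.5 0.6 0.5] pos [0.4683 0.1818 0.3645]
```

Emit:
jog_arm:
  deltas:
    - [-1, [0.151, 0.137, -0.2], [0, 0, -0.0024]]
    - [-1, [0.151, 0.137, -0.2], [0, 0, -0.0024]]
    - [-1, [0.151, 0.137, -0.2], [0, 0, -0.0024]]
    - [-1, [0.151, 0.137, -0.364], [0, 0, -0.0024]]
    - [-1, [0.151, 0.137, -0.364], [0, 0, -0.0024]]
    - [-1, [0.151, 0.137, -0.364], [0, 0, -0.0024]]
    - [-1, [0.151, 0.137, -0.364], [0, 0, -0.0024]]
    - [-1, [0.151, 0.137, -0.364], [0, 0, -0.0024]]

```text
t: 2.77
tool_pos: [0.5305, 0.2316, 0.2235]
tool_rot: [1.938, 1.699, 0.592]
contact_force: [0.9, -0.4, 1.3]
opening: 0.0853
grip_force: 0.0
```

```bash
python3 - <<'E'
from h import *
xh,yh,zh=head();R=Rtool(xh,-zh)
s=ctrl.get_image("scene")[:,:,::-1];t=ctrl.get_image("top")[:,:,::-1]
cv2.imwrite("pics/pre.png",np.hstack([cv2.resize(i,(400,400),interpolation=cv2.INTER_CUBIC) for i in(s[110:210,240:340],t[130:230,150:250])]))
delta(SEAT+.0265*zh,R)
E
```

```text
shift [ 0.1074 -0.0028 -0.1601] turn [-0.0007  0.0022  0.0026] t 2.8667 q [ 0.47 -0.42  2.1  -0.45  0.93  0.77] F [-0.1  0.  -0.2] pos [0.5309 0.2321 0.2249]
```

View pics/pre.png

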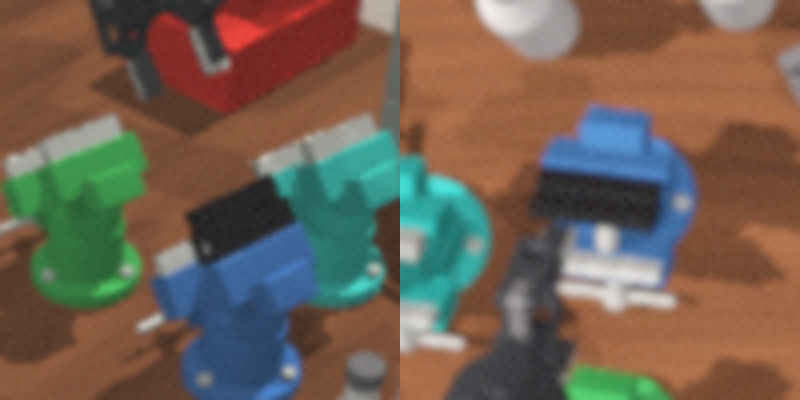

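```bash
python3 - <<'E'
from h import *
o=ctrl.get_obs();p=o["tool_pos"];R=Ro.from_rotvec(o["tool_rot"])
print(R.as_matrix().round(3));ty=R.as_matrix()[:,1]
X=[p,p+.0427*ty,p-.0427*ty,SEAT,SEAT+.046*head()[2]]
for n in("scene","top"):print(n,proj(n,X).round(1))
print(cal("scene")[2].round(3))
E
```

```text
[[ 0.13   0.777  0.616]
 [ 0.992 -0.104 -0.078]
 [ 0.003  0.621 -0.784]]
scene [[290.5 141. ]
 [298.2 138.2]
 [283.3 143.6]
 [302.1 170.5]
 [296.9 157.4]]
top [[193.4 194.3]
 [193.3 181.3]
 [193.6 206.7]
 [200.7 176.2]
 [197.  184.5]]
[[ 0.706  0.709 -0.002 -0.424]
 [ 0.458 -0.459 -0.761 -0.153]
 [-0.54   0.536 -0.648  1.494]
 [ 0.     0.     0.     1.   ]]
```

The camera views show the fingers offset from the projected TCP, so I'll enlarge with an overlay before going closer.

```bash
python3 - <<'E'
from h import *
o=ctrl.get_obs();p=o["tool_pos"];M=Ro.from_rotvec(o["tool_rot"]).as_matrix();ty,tz=M[:,1],M[:,2]
b=p-.013*tz
X=[p,b+.0427*ty,b-.0427*ty,b+.057*ty,b-.057*ty,p-.073*tz]
out=[]
for n,(u,v) in(("scene",(250,95)),("top",(155,165))):
    im=ctrl.get_image(n)[v:v+80,u:u+80,::-1];im=cv2.convertScaleAbs(cv2.resize(im,(400,400),interpolation=cv2.INTER_CUBIC),alpha=1.6,beta=30)
    for i,q in enumerate(proj(n,X)):
        c=np.int32((q-[u,v]+.5)*5);cv2.circle(im,c.tolist(),2,[(0,0,255),(0,255,0),(0,255,255),(0,255,0),(0,255,255),(255,0,255)][i],-1)
    out.append(im)
cv2.imwrite("pics/ov.png",np.hstack(out))
E
```

```text
(no output)
```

View pics/ov.png

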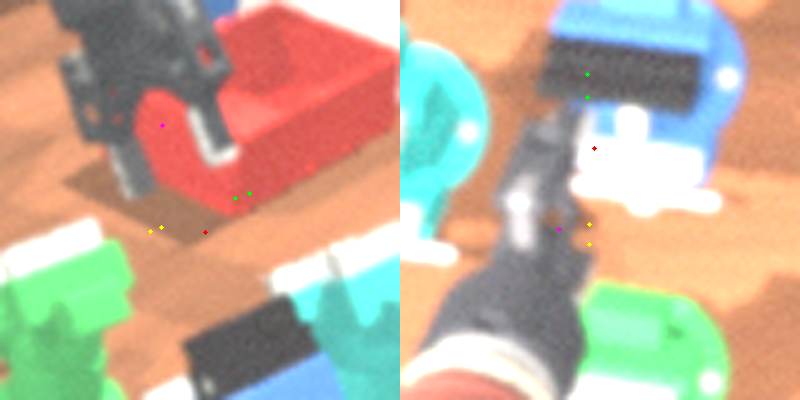

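```bash
python3 - <<'E'
from h import *
M=Ro.from_rotvec([-3.117,-.377,0]).as_matrix();p=np.array([.149,-.607,.206]);b=p-.013*M[:,2]
print(M.round(2));print("start top",proj("top",[p,b+.05*M[:,1],b-.05*M[:,1]]).round(1))
print("base scene",proj("scene",[[0,0,0],[0,0,.1],[0.075,0,0],[0,0.075,0],[-.075,0,0],[0,-.075,0]]).round(1).tolist())
print("base top",proj("top",[[0,0,.1],[0,0,.3]]).round(1).tolist())
t=cv2.imread("pics/top0.png");s=cv2.imread("pics/scene0.png")
n=ctrl.get_image("scene")[:,:,::-1];tt=ctrl.get_image("top")[:,:,::-1]
a=cv2.resize(s[110:190,100:220],(400,267));b_=cv2.resize(t[304:384,392:512],(400,267));c=cv2.resize(n[40:190,130:330],(400,300));d=cv2.resize(tt[165:315,130:330],(400,300))
cv2.imwrite("pics/base.png",cv2.convertScaleAbs(np.vstack([np.hstack([a,b_]),np.hstack([c,d])]),alpha=1.6,beta=25))
E
```

```text
[[ 0.97  0.24 -0.  ]
 [ 0.24 -0.97  0.  ]
 [ 0.   -0.   -1.  ]]
start top [[502.  336.8]
 [522.7 333.6]
 [487.2 342.9]]
base scene [[150.3, 161.7], [145.7, 140.5], [160.7, 169.3], [165.7, 154.4], [140.6, 154.5], [134.2, 169.4]]
base top [[276.8, 375.3], [278.4, 410.1]]
```

View pics/base.png

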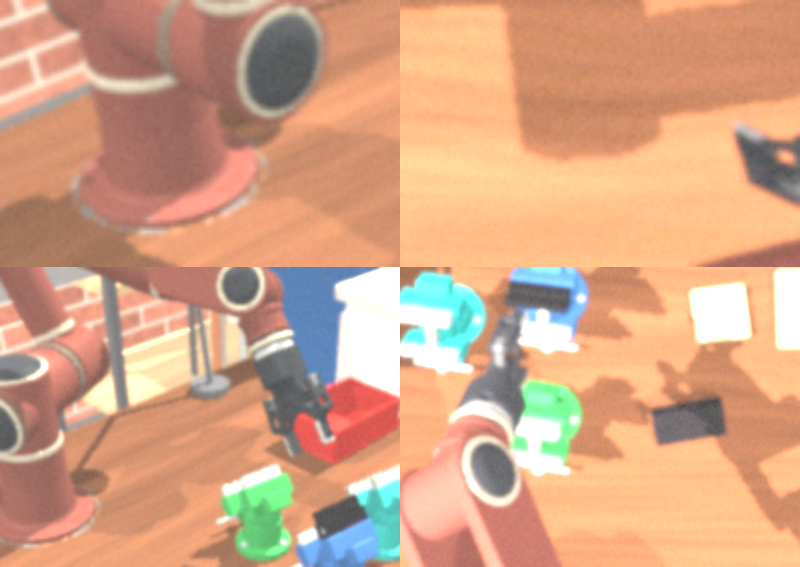

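```bash
python3 - <<'E'
from h import *
np.set_printoptions(precision=4,suppress=True)
o=ctrl.get_obs();p=o["tool_pos"];M=Ro.from_rotvec(o["tool_rot"]).as_matrix()
s=[[277.6,134],[295.6,126.6]];t=[[179,211],[188,187]]
X=tri(s,t);print(X,proj("top",X),proj("scene",X));print("in tool frame",(X-p)@M)
# where do scene rays meet tool plane x=0 ; top rays likewise
for n,q in(("scene",s),("top",t)):
    c=plane(n,q,0);d=plane(n,q,.5)-c
    k=((p-c)@M[:,0])/(d@M[:,0]);print(n,((c+k[:,None]*d)-p)@M)
E
```

```text
[[0.4734 0.2594 0.2189]
 [0.5459 0.2343 0.2823]] [[183.6039 215.2561]
 [188.1354 187.1392]] [[282.749  133.0882]
 [295.76   126.5747]]
in tool frame [[ 0.0198 -0.0494 -0.0338]
 [ 0.0044  0.0488 -0.0371]]
scene [[-0.     -0.0508 -0.0375]
 [-0.      0.0537 -0.0372]]
top [[-0.      0.047  -0.136 ]
 [ 0.      0.0612 -0.054 ]]
```

The picture shows laterally correct fingers (+tip triangulates to tool x 4 mm, y 49 mm), but the open tips appear about 37 mm behind the TCP. The text implies 13 mm. I'll close the fingers here in the air and look again.

Emit:
jog_arm:
  deltas:
    - [1, [0, 0, 0], [0, 0, 0]]
    - [1, [0, 0, 0], [0, 0, 0]]
    - [1, [0, 0, 0], [0, 0, 0]]
    - [1, [0, 0, 0], [0, 0, 0]]
    - [1, [0, 0, 0], [0, 0, 0]]
    - [1, [0, 0, 0], [0, 0, 0]]
    - [1, [0, 0, 0], [0, 0, 0]]
    - [1, [0, 0, 0], [0, 0, 0]]

```text
t: 3.73
tool_pos: [0.5294, 0.2319, 0.2207]
tool_rot: [1.939, 1.702, 0.588]
contact_force: [-0.1, -0.8, -0.2]
opening: -0.0006
grip_force: 0.0
```

```bash
python3 - <<'E'
from h import *
o=ctrl.get_obs();p=o["tool_pos"];M=Ro.from_rotvec(o["tool_rot"]).as_matrix();print(o["opening"])
X=[p-d*M[:,2] for d in(0,.0187,.037,.073)]
out=[]
for n,(u,v) in(("scene",(250,90)),("top",(155,155))):
    im=ctrl.get_image(n)[v:v+70,u:u+70,::-1];im=cv2.convertScaleAbs(cv2.resize(im,(400,400),interpolation=cv2.INTER_CUBIC),alpha=1.6,beta=30)
    for q in proj(n,X): cv2.circle(im,np.int32((q-[u,v]+.5)*400/70).tolist(),2,(255,0,255),-1)
    out.append(im)
cv2.imwrite("pics/closed.png",np.hstack(out))
E
```

```text
-0.0005516824590144833
```

View pics/closed.png

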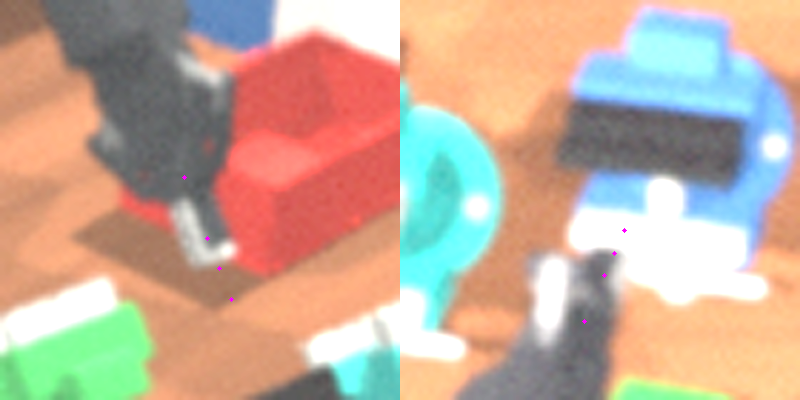

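Closed tips also end about 24 mm short of the reported TCP (scene about (287.5,135)), so the picture and the text disagree on depth. I'll try the text's depth first. If that depth is too high, the fingers just close on air.

Emit:
jog_arm:
  deltas:
    - [-1, [0, 0, 0], [0, 0, 0]]
    - [-1, [0, 0, 0], [0, 0, 0]]
    - [-1, [0, 0, 0], [0, 0, 0]]
    - [-1, [0, 0, 0], [0, 0, 0]]
    - [-1, [0, 0, 0], [0, 0, 0]]
    - [-1, [0, 0, 0], [0, 0, 0]]
    - [-1, [0.028, -0.001, -0.037], [0, 0, 0]]
    - [-1, [0.056, -0.001, -0.075], [0, 0, 0]]
    - [-1, [0.083, -0.002, -0.112], [0, 0, 0]]
    - [-1, [0.111, -0.002, -0.149], [0, 0, 0]]
    - [-1, [0.111, -0.002, -0.149], [0, 0, 0]]
    - [-1, [0.111, -0.002, -0.149], [0, 0, 0]]

```text
t: 4.83
tool_pos: [0.5734, 0.2306, 0.1599]
tool_rot: [1.94, 1.703, 0.584]
contact_force: [0.2, 0.6, -1.1]
opening: 0.0857
grip_force: 0.0
```

Emit:
jog_arm:
  deltas:
    - [0.3, [0, 0, 0], [0, 0, 0]]
    - [0.5, [0, 0, 0], [0, 0, 0]]
    - [0.6, [0, 0, 0], [0, 0, 0]]
    - [0.7, [0, 0, 0], [0, 0, 0]]
    - [0.8, [0, 0, 0], [0, 0, 0]]
    - [0.9, [0, 0, 0], [0, 0, 0]]
    - [0.9, [0, 0, 0], [0, 0, 0]]
    - [0.9, [0, 0, 0], [0, 0, 0]]
  squeeze: 20

```text
t: 5.5
tool_pos: [0.5738, 0.2311, 0.1613]
tool_rot: [1.939, 1.702, 0.588]
contact_force: [-0.4, 0.3, -1.3]
opening: 0.0046
grip_force: 0.0
```

The fingers missed (opening 4.6 mm, no force), so the pictures are right: the fingers end about 24 mm short of the reported TCP. I'll open and go 21 mm deeper.

Emit:
jog_arm:
  deltas:
    - [-0.3, [0, 0, 0], [0, 0, 0]]
    - [-0.3, [0, 0, 0], [0, 0, 0]]
    - [-0.3, [0, 0, 0], [0, 0, 0]]
    - [-0.3, [0, 0, 0], [0, 0, 0]]
    - [-0.3, [0, 0, 0], [0, 0, 0]]
    - [-0.3, [0.008, -0.001, -0.01], [0, 0, 0]]
    - [-0.3, [0.016, -0.002, -0.02], [0, 0, 0]]
    - [-0.3, [0.024, -0.003, -0.03], [0, 0, 0]]
    - [-0.3, [0.032, -0.004, -0.041], [0, 0, 0]]
    - [-0.3, [0.032, -0.004, -0.041], [0, 0, 0]]

```text
t: 6.33
tool_pos: [0.5865, 0.2289, 0.1429]
tool_rot: [1.94, 1.703, 0.584]
contact_force: [-0.0, -0.8, 0.5]
opening: 0.0557
grip_force: 0.0
```

Emit:
jog_arm:
  deltas:
    - [0.2, [0, 0, 0], [0, 0, 0]]
    - [0.4, [0, 0, 0], [0, 0, 0]]
    - [0.5, [0, 0, 0], [0, 0, 0]]
    - [0.6, [0, 0, 0], [0, 0, 0]]
    - [0.7, [0, 0, 0], [0, 0, 0]]
    - [0.8, [0, 0, 0], [0, 0, 0]]
    - [0.9, [0, 0, 0], [0, 0, 0]]
    - [0.9, [0, 0, 0], [0, 0, 0]]
  squeeze: 20

```text
t: 7.0
tool_pos: [0.5861, 0.2295, 0.1445]
tool_rot: [1.939, 1.703, 0.587]
contact_force: [-5.8, 0.4, 2.2]
opening: 0.0114
grip_force: 20.9
```

Emit:
jog_arm:
  deltas:
    - [0.9, [0, 0, 0], [0, 0, 0]]
    - [0.9, [0, 0, 0], [0, 0, 0]]
    - [0.9, [0, 0, 0], [0, 0, 0]]
    - [0.9, [-0.005, 0.001, 0.006], [0, 0, 0]]
    - [0.9, [-0.009, 0.001, 0.012], [0, 0, 0]]
    - [0.9, [-0.014, 0.002, 0.018], [0, 0, 0]]
    - [0.9, [-0.018, 0.002, 0.024], [0, 0, 0]]
    - [0.9, [-0.023, 0.003, 0.03], [0, 0, 0]]
    - [0.9, [-0.03, 0.004, 0.039], [0, 0, 0]]
    - [0.9, [-0.038, 0.005, 0.049], [0, 0, 0]]
    - [0.9, [-0.046, 0.006, 0.059], [0, 0, 0]]
    - [0.9, [-0.053, 0.007, 0.069], [0, 0, 0]]
  squeeze: 90

```text
t: 8.0
tool_pos: [0.5657, 0.2327, 0.1741]
tool_rot: [1.938, 1.701, 0.591]
contact_force: [0.9, 0.4, -0.3]
opening: 0.0092
grip_force: 96.8
```

```bash
cat >> h.py <<'E'
def Rdown(yaw_deg):
    a=np.radians(yaw_deg);return Rtool(np.array([np.cos(a),np.sin(a),0]),np.array([0,0,-1.]))
E
python3 - <<'E'
from h import *
delta([.5465,-.2882,.2],Rdown(-95.7))
o=ctrl.get_obs();print(o["grip_force"],o["opening"])
for n in("scene","top"):print(n,proj(n,[o["tool_pos"]]))
E
```

```text
shift [-0.048  -1.3022  0.0649] turn [ 0.1831  0.1458 -0.4704] t 8.0 q [ 0.43 -0.28  2.09 -0.47  0.81  0.8 ] F [ 0.9  0.4 -0.3] pos [0.5657 0.2327 0.1741]
96.79797649383545 0.00921910121746579
scene [[297.83797118 158.4123864 ]]
top [[197.06942974 183.26712994]]
```

Emit:
jog_arm:
  deltas:
    - [0.9, [-0.03, 0.004, 0.039], [0, 0, 0]]
    - [0.9, [-0.05, 0.005, 0.12], [0, 0, 0]]
    - [0.9, [-0.05, 0.005, 0.2], [0, 0, 0]]
    - [0.9, [-0.05, 0.005, 0.28], [0, 0, 0]]
    - [0.9, [-0.05, 0.005, 0.33], [0, 0, 0]]
    - [0.9, [-0.05, 0.005, 0.33], [0, 0, 0]]

```text
t: 8.5
tool_pos: [0.5476, 0.2355, 0.3141]
tool_rot: [1.934, 1.695, 0.604]
contact_force: [0.5, 0.7, 0.7]
opening: 0.0099
grip_force: 96.8
```

Emit:
jog_arm:
  deltas:
    - [0.9, [0, -0.1, 0], [0.183, 0.146, -0.47]]
    - [0.9, [0, -0.2, 0], [0.183, 0.146, -0.47]]
    - [0.9, [0, -0.3, 0], [0.183, 0.146, -0.47]]
    - [0.9, [0, -0.4, 0], [0.183, 0.146, -0.47]]
    - [0.9, [0, -0.5, 0], [0.183, 0.146, -0.47]]
    - [0.9, [0, -0.6, 0], [0.183, 0.146, -0.47]]
    - [0.9, [0, -0.7, 0], [0.183, 0.146, -0.47]]
    - [0.9, [0, -0.8, 0], [0.183, 0.146, -0.47]]
    - [0.9, [0, -0.9, 0], [0.183, 0.146, -0.47]]
    - [0.9, [0, -0.98, 0], [0.183, 0.146, -0.47]]
    - [0.9, [0, -0.98, 0], [0.183, 0.146, -0.47]]
    - [0.9, [0, -0.98, 0], [0.183, 0.146, -0.47]]

```text
t: 9.5
tool_pos: [0.5449, -0.1597, 0.3034]
tool_rot: [3.095, 0.042, 0.062]
contact_force: [-0.1, -0.4, -0.9]
opening: 0.0094
grip_force: 96.8
```

```bash
python3 - <<'E'
from h import *
delta([.5465,-.2882,.10],Rdown(-95.7))
E
```

```text
shift [ 0.0039 -0.3213 -0.5086] turn [ 0.0152  0.0119 -0.0403] t 9.5 q [-0.4  -0.16  1.66 -0.03  1.59  1.14] F [-0.1 -0.4 -0.9] pos [ 0.5449 -0.1597  0.3034]
```

Emit:
jog_arm:
  deltas:
    - [0.9, [0.004, -0.1, -0.1], [0.0152, 0.0119, -0.0403]]
    - [0.9, [0.004, -0.2, -0.15], [0.0152, 0.0119, -0.0403]]
    - [0.9, [0.004, -0.321, -0.25], [0.0152, 0.0119, -0.0403]]
    - [0.9, [0.004, -0.321, -0.34], [0.0152, 0.0119, -0.0403]]
    - [0.9, [0.004, -0.321, -0.42], [0.0152, 0.0119, -0.0403]]
    - [0.9, [0.004, -0.321, -0.5], [0.0152, 0.0119, -0.0403]]
    - [0.9, [0.004, -0.321, -0.5], [0.0152, 0.0119, -0.0403]]
    - [0.9, [0.004, -0.321, -0.5], [0.0152, 0.0119, -0.0403]]
    - [0.9, [0.004, -0.321, -0.5], [0.0152, 0.0119, -0.0403]]

```text
t: 10.25
tool_pos: [0.5478, -0.2862, 0.1059]
tool_rot: [3.135, -0.141, 0.007]
contact_force: [0.6, 0.3, 0.8]
opening: 0.0093
grip_force: 96.8
```

```bash
python3 - <<'E'
from h import *
delta([.5465,-.2882,.10],Rdown(-95.7))
out=[]
for n,(u,v) in(("scene",(125,205)),("top",(325,140))):
    im=ctrl.get_image(n)[:,:,::-1];cv2.imwrite(f"pics/{n}1.png",im)
    im=cv2.resize(im[v:v+100,u:u+80],(400,500),interpolation=cv2.INTER_CUBIC);out.append(cv2.convertScaleAbs(im,alpha=1.5,beta=20))
cv2.imwrite("pics/hover.png",np.hstack(out))
E
```

```text
shift [-0.0033 -0.005  -0.0148] turn [ 0.001   0.0014 -0.0031] t 10.25 q [-0.6   0.11  1.72 -0.    1.3   1.06] F [0.6 0.3 0.8] pos [ 0.5478 -0.2862  0.1059]
```

View pics/hover.png

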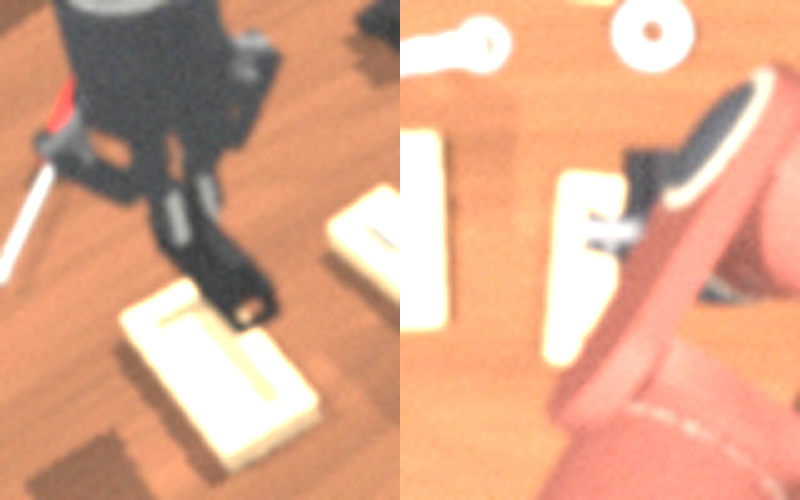

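The cover is held upright above the nest (scene hover: near end corners about (172.6,271) and (180,268)). The top view is blocked by the arm. I'll compare predicted and seen corners.

```bash
python3 - <<'E'
from h import *
np.set_printoptions(precision=4,suppress=True,linewidth=150)
y=np.array([.995,-.0993,0]);x=np.array([.0993,.995,0]);o=np.array([.5465,-.2882,.0985]);k=np.array([0,0,1.])
P=[o+sy*.045*y+a*x+h*k for sy in(1,-1) for a,h in((-.013,0),(.013,0),(-.013,.024),(.013,.024),(-.006,.046),(.006,.046))]
print(proj("scene",P).round(1).tolist())
im=cv2.imread("pics/scene1.png").max(2)
print("rows 246..278 cols 150..186");
for v in range(244,276):print(v,im[v,150:186])
E
```

```text
[[167.7, 270.3], [176.5, 265.3], [166.2, 264.3], [175.1, 259.3], [167.2, 257.2], [171.4, 254.9], [151.4, 249.9], [159.9, 245.5], [149.8, 243.9], [158.4, 239.4], [150.6, 237.0], [154.6, 234.9]]
rows 246..278 cols 150..186
244 [ 41  49  63  75  59  47  44  49  71  97  91  65  38  36  50  79 100  92  74  95 127 140 145 145 146 144 145 147 149 147 146 145 141 142 139 137]
245 [ 62  73  93 101  79  48  44  55  82 104 101  75  47  34  45  68  95  97  82  97 128 144 145 144 145 147 148 149 145 144 145 140 139 137 136 136]
246 [101 108 120 122  93  58  44  49  79 103 105  81  50  35  38  56  87 100  96 112 133 140 144 146 144 148 147 148 144 143 140 136 135 136 134 136]
247 [131 134 138 127 101  59  43  46  69  98 107  92  53  37  31  48  73  97 108 126 142 145 145 144 146 147 146 142 140 140 136 136 134 134 136 136]
248 [145 142 141 130 100  60  44  49  63  91 109  98  60  36  33  39  56  81 111 132 142 146 148 147 147 144 141 136 138 134 135 135 133 134 133 132]
249 [144 142 141 130 107  67  47  47  56  86 108 101  69  40  33  38  42  62  95 124 141 147 146 145 141 139 137 136 134 134 133 
[... 3220 characters left out ...]
247 247 247 246 241 221 201 194 186 168 138 116 125 168 210 220 192 151 138 142 143 141 141 140 141]
272 [146 201 241 247 247 247 247 247 246 247 247 247 247 247 247 246 240 222 200 197 189 177 178 212 238 245 245 238 198 151 136 140 142 141 141 141]
273 [118 157 216 242 247 247 247 247 247 246 247 247 247 247 247 247 246 240 221 204 197 196 211 237 246 247 247 246 237 186 143 132 142 141 142 140]
274 [ 94 116 162 218 243 247 247 247 247 246 246 247 247 247 247 247 247 246 241 221 203 197 211 232 245 247 247 247 246 230 172 137 136 138 140 144]
275 [ 87  94 119 170 228 246 247 247 247 247 246 246 247 247 247 247 247 247 246 239 214 197 199 211 235 246 247 247 247 244 218 158 133 139 140 140]
```

```bash
python3 - <<'E'
from h import *
np.set_printoptions(precision=4,suppress=True,linewidth=170)
y=np.array([.995,-.0993,0]);x=np.array([.0993,.995,0]);o=np.array([.5465,-.2882,.0985]);k=np.array([0,0,1.])
P=[o+sy*.045*y+a*x+h*k for sy in(1,-1) for a,h in((-.013,0),(.013,0),(-.013,.024),(.013,.024),(-.006,.046),(.006,.046))]
print(proj("top",P).round(1).tolist())
im=cv2.imread("pics/top1.png")
for v in range(164,192):print(v,im[v,362:386].max(1))
print(im[172,366:382].tolist())
E
```

```text
[[377.4, 178.2], [368.9, 177.3], [379.7, 177.4], [371.0, 176.5], [379.6, 176.3], [375.5, 175.9], [374.9, 207.5], [366.4, 206.6], [377.2, 207.3], [368.5, 206.4], [377.1, 206.9], [372.9, 206.4]]
164 [166 167 168 166 168 167 167 166 168 166 166 165 165 165 163 164 164 162 162 163 159 143 120  89]
165 [163 166 163 164 166 165 165 164 162 163 162 164 163 163 161 166 165 163 163 160 150 125  96  71]
166 [160 160 160 159 160 158 160 158 160 159 158 159 159 161 161 161 162 162 160 153 135 106  78  64]
167 [157 157 155 158 158 154 159 156 155 156 155 154 154 155 157 156 155 155 153 140 112  81  68  72]
168 [157 160 156 158 157 157 155 151 150 148 146 150 146 146 145 146 147 144 139 121  92  71  71  76]
169 [159 158 160 160 159 156 155 144 129 123 125 122 121 122 119 123 124 122 118  93  78  66  75  75]
170 [161 162 161 161 159 159 150 127 101  89  85  86  85  82  85  90  91  92  92  74  68  74  76  81]
171 [162 163 162 161 161 163 151 125  86  65  58  64  56  60  64  71  72  71  70  64  70  77  75  84]
172 [163 163 162 163 162 161 151 120  81  60  57  55  47  56  64  69  68  66  65  66  72  7
[... 1480 characters left out ...]
136 130 130 132 130 132 131 131 134 133 150 166 177 182 183]
188 [148 121 115 126 142 140 130 115 115 118 125 125 130 132 131 132 133 133 141 160 173 179 183 182]
189 [152 130 110 114 131 131 106  83  90 107 121 130 130 133 134 130 133 139 152 169 177 180 182 182]
190 [197 190 175 155 146 126  91  73  91 116 128 131 130 132 133 132 136 148 167 177 182 183 183 181]
191 [239 243 237 223 201 167 115  87 100 119 129 130 132 131 134 133 141 156 174 182 181 182 182 182]
[[68, 104, 162], [69, 104, 161], [67, 100, 151], [60, 81, 120], [52, 59, 81], [55, 54, 60], [55, 56, 57], [55, 52, 52], [47, 46, 46], [55, 50, 56], [61, 58, 64], [64, 64, 69], [67, 65, 68], [63, 64, 66], [65, 64, 64], [66, 65, 65]]
```

Scene corners sit about (+3.5,+2) px off prediction, but that mixes height with lateral error. Lowering to just above the rim takes the height ambiguity out.

Emit:
jog_arm:
  deltas:
    - [0.9, [0, 0, -0.04], [0, 0, 0]]
    - [0.9, [0, 0, -0.08], [0, 0, 0]]
    - [0.9, [0, 0, -0.12], [0, 0, 0]]
    - [0.9, [0, 0, -0.14], [0, 0, 0]]
    - [0.9, [0, 0, -0.155], [0, 0, 0]]
    - [0.9, [0, 0, -0.155], [0, 0, 0]]
    - [0.9, [0, 0, -0.155], [0, 0, 0]]

```text
t: 10.93
tool_pos: [0.5479, -0.2865, 0.0438]
tool_rot: [3.135, -0.141, 0.008]
contact_force: [-0.1, -0.0, -1.3]
opening: 0.0092
grip_force: 96.8
```

```bash
python3 - <<'E'
from h import *
np.set_printoptions(precision=4,suppress=True,linewidth=170)
delta([.5465,-.2882,.042],Rdown(-95.7))
y=np.array([.995,-.0993,0]);x=np.array([.0993,.995,0]);o=np.array([.5465,-.2882,.0365]);k=np.array([0,0,1.])
P=[o+sy*.045*y+a*x+h*k for sy in(1,-1) for a,h in((-.013,0),(.013,0),(-.013,.024),(.013,.024),(-.006,.046),(.006,.046))]
print(proj("scene",P).round(1).tolist())
n=np.array([.5465,-.2882,.018])
print("nest",proj("scene",[n+s*.06*y+a*.028*x for s,a in((1,1),(1,-1),(-1,-1),(-1,1))]).round(1).tolist())
print("pocket",proj("scene",[n+s*.048*y+a*.016*x for s,a in((1,1),(1,-1),(-1,-1),(-1,1))]).round(1).tolist())
s=ctrl.get_image("scene")[:,:,::-1];cv2.imwrite("pics/scene2.png",s)
t=ctrl.get_image("top")[:,:,::-1];cv2.imwrite("pics/top2.png",t)
a=cv2.resize(s[235:305,140:200],(480,560),interpolation=cv2.INTER_CUBIC)
b=cv2.resize(t[155:225,345:385],(320,560),interpolation=cv2.INTER_CUBIC)
cv2.imwrite("pics/low.png",cv2.convertScaleAbs(np.hstack([a,b]),alpha=1.3,beta=20))
E
```

```text
shift [-0.0035 -0.0042 -0.0046] turn [ 0.0011  0.0015 -0.003 ] t 10.9333 q [-0.6   0.18  1.76 -0.    1.2   1.06] F [-0.1 -0.  -1.3] pos [ 0.5479 -0.2865  0.0438]
[[171.4, 284.9], [179.7, 280.0], [170.0, 279.4], [178.5, 274.5], [171.0, 272.9], [175.0, 270.6], [155.5, 264.6], [163.6, 260.2], [154.0, 259.1], [162.2, 254.6], [154.8, 252.6], [158.7, 250.6]]
nest [[188.2, 284.8], [170.3, 295.6], [149.5, 268.1], [166.7, 258.7]]
pocket [[182.1, 284.3], [172.0, 290.3], [155.2, 268.6], [165.1, 263.2]]
```

View pics/low.png

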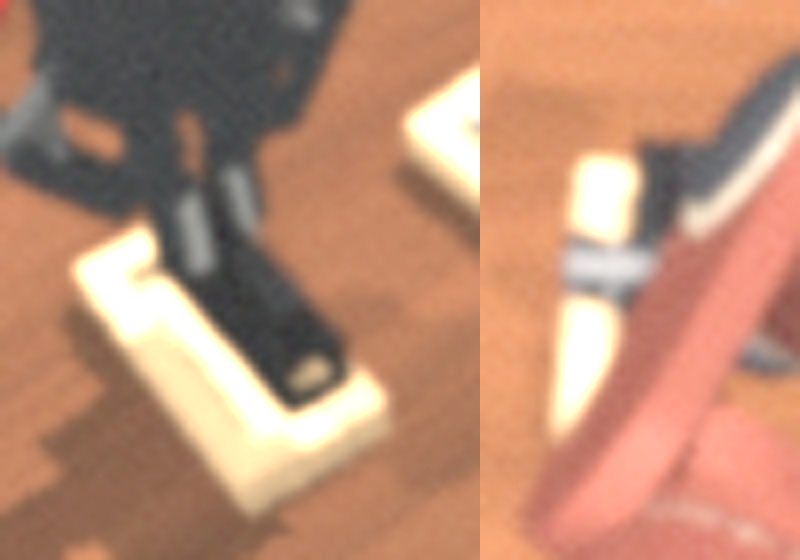

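The cover hangs just above the nest. Its near bottom corners are at about (176.9,285.6) and (183.1,281.5) in the scene, against a predicted (171.4,284.9) and (179.7,280.0), so it is visibly too far towards +y and +x. I'll quantify this by row crossings.

```bash
cat > m.py <<'E'
from h import *
np.set_printoptions(precision=2,suppress=True,linewidth=170)
def rep(fn,o):
    y=np.array([.995,-.0993,0]);x=np.array([.0993,.995,0]);k=np.array([0,0,1.]);o=np.array(o)
    P=[o+sy*.045*y+a*x+h*k for sy in(1,-1) for a,h in((-.013,0),(.013,0),(-.013,.024),(.013,.024),(-.006,.046),(.006,.046))]
    h=cv2.convexHull(proj("scene",P).astype(np.float32))[:,0]
    g=cv2.imread(fn).max(2).astype(float)
    def hull(c,ax):  # crossings of hull with line coord ax==c
        r=[]
        for i in range(len(h)):
            p,q=h[i-1],h[i]
            if (p[ax]-c)*(q[ax]-c)<0:r.append(p[1-ax]+(q[1-ax]-p[1-ax])*(c-p[ax])/(q[ax]-p[ax]))
        return min(r),max(r)
    def edge(f,c0):  # outward walk from dark centre
        i=0
        while f(i)<70:i+=1
        b=max(f(i+j) for j in range(3));hl=(b+40)/2
        while f(i)>=hl:i-=1
        return i+(hl-f(i))/(f(i+1)-f(i))
    for v in range(268,290):
        try:
            l,r=hull(v,1);c=int(round((l+r)/2+2))
            L=c-edge(lambda i:g[v,c-i],c);R=c+edge(lambda i:g[v,c+i],c)
            print(v,"pred",round(l,1),round(r,1),"seen",round(L,1),round(R,1),"dL",round(L-l,1),"dR",round(R-r,1))
        except Exception as e: pass
    return h
E
python3 - <<'E'
from m import *
print(rep("pics/scene2.png",[.5465,-.2882,.0365]))
g=cv2.imread("pics/scene2.png").max(2)
for v in range(272,292):print(v,g[v,166:192])
E
```

```text
268 pred 158.2 173.2 seen 166.1 174.2 dL 7.9 dR 1.1
269 pred 158.9 174.0 seen 160.9 175.2 dL 1.9 dR 1.2
270 pred 159.7 174.8 seen 161.6 176.3 dL 1.9 dR 1.5
271 pred 160.5 175.6 seen 162.5 177.0 dL 2.0 dR 1.4
272 pred 161.3 176.5 seen 163.4 177.9 dL 2.1 dR 1.5
273 pred 162.1 177.3 seen 164.2 178.7 dL 2.2 dR 1.4
274 pred 162.8 178.1 seen 164.9 179.7 dL 2.1 dR 1.6
275 pred 163.6 178.6 seen 165.8 180.7 dL 2.2 dR 2.1
276 pred 164.4 178.8 seen 166.6 181.7 dL 2.2 dR 2.9
277 pred 165.2 179.0 seen 167.6 182.5 dL 2.5 dR 3.5
278 pred 166.0 179.3 seen 168.6 182.7 dL 2.7 dR 3.4
279 pred 166.7 179.5 seen 169.5 177.7 dL 2.8 dR -1.8
280 pred 167.5 179.7 seen 170.4 177.3 dL 2.9 dR -2.4
281 pred 168.3 178.0 seen 171.2 176.8 dL 2.9 dR -1.3
282 pred 169.1 176.3 seen 171.9 175.9 dL 2.9 dR -0.4
283 pred 169.9 174.6 seen 172.8 175.9 dL 3.0 dR 1.2
284 pred 170.6 172.9 seen 173.6 -104.7 dL 3.0 dR -277.7
[[179.72 280.01]
 [171.35 284.92]
 [155.51 264.61]
 [153.97 259.06]
 [154.79 252.61]
 [158.67 250.55]
 [162.23 254.61]
 [178.49 274.48]]
272 [ 35  33  37  28  33  31  36  43  46  48  49  61  84 112 125 129 12
[... 1428 characters left out ...]
242 244 244 243 237 213 156 124 119 121]
286 [206 204 204 224 243 247 247 246 240 199 154 177 221 238 242 244 244 243 240 230 214 181 146 127 120 123]
287 [206 204 201 205 230 245 247 247 246 242 238 243 246 247 246 245 240 229 214 191 174 157 143 127 125 126]
288 [205 206 204 201 217 241 246 247 246 245 246 247 247 247 246 243 226 191 172 163 155 153 143 130 124 119]
289 [202 206 205 206 215 232 240 240 236 234 243 246 247 246 240 221 192 165 154 152 147 141 134 128 121 119]
290 [194 202 205 206 210 218 224 219 215 214 224 235 237 227 202 175 163 152 144 138 130 127 125 122 120 117]
291 [180 198 205 206 208 208 210 208 205 201 198 199 195 181 165 157 150 141 127 120 122 122 122 119 118 118]
```

```bash
python3 - <<'E'
from h import *
np.set_printoptions(precision=1,suppress=True,linewidth=170)
y=np.array([.995,-.0993,0]);x=np.array([.0993,.995,0]);k=np.array([0,0,1.])
for o in([.5465,-.2882,.0365],[.5565,-.2882,.0365],[.5465,-.2832,.0365],[.5465,-.2882,.0265]):
    P=[np.array(o)+.045*y+a*x+h*k for a,h in((-.013,0),(.013,0),(-.013,.024),(.013,.024),(-.006,.046),(.006,.046))]
    print(proj("top",P).tolist())
g=cv2.imread("pics/top2.png").max(2)
for v in range(170,192):print(v,g[v,354:380])
E
```

```text
[[371.7609040810929, 180.1905051594545], [363.71749528030153, 179.36375307545342], [373.8609284691654, 179.44449341730882], [365.65325150554156, 178.60093662694288], [373.61074093704883, 178.50181176682193], [369.750322570026, 178.10507928832473]]
[[371.7066198164004, 177.10590266997536], [363.66824121658715, 176.28056491412565], [373.8040011847013, 176.29728103354427], [365.60156917114045, 175.455170573013], [373.552697202031, 175.29532697849237], [369.6947961048777, 174.89927571234236]]
[[370.20894313584034, 180.18466604465976], [362.16538232637174, 179.35799932298193], [372.27736518215784, 179.43853131846805], [364.06948464437, 178.59506754526842], [371.99698004204413, 178.49575542469654], [368.1364433879286, 178.09906942777425]]
[[370.9104690425707, 180.49258786947865], [362.93359737918547, 179.67263854561452], [372.97559520577414, 179.7590097352416], [364.8371645459073, 178.9225386397504], [372.71084365837663, 178.83039386782735], [368.8835993499262, 178.43705887831476]]
170 [147 146 149 147 146 147 153 160 160 160 158 156 155 159 156 157 157 156 157 150 133 105  79  68  76  82]
[... 1610 characters left out ...]
136 136 140 134 135 135 149 165 173 174]
186 [159 151 146 144 141 143 147 157 151 138 125 115 107 115 132 136 132 131 133 133 134 146 162 170 176 177]
187 [155 153 157 161 162 160 161 163 164 159 151 142 131 129 128 134 134 133 134 133 139 151 167 174 177 175]
188 [153 151 156 161 164 167 165 167 165 163 158 145 139 135 129 134 133 133 131 136 144 162 174 175 177 175]
189 [150 142 140 142 143 145 150 154 151 149 140 134 133 130 135 132 131 131 133 140 153 167 174 176 177 176]
190 [149 134 124 118 113 114 125 132 127 114 111 119 127 133 131 131 132 132 135 148 163 170 175 175 176 176]
191 [152 149 144 135 119 112 122 123 105  90  96 115 127 132 132 131 129 133 140 155 170 175 174 175 177 173]
```

Two views agree: the cover is about 17 mm too far along +x and 4 mm towards +y, with the height about right. I'll correct that, with 1° of yaw, and re-measure.

Emit:
jog_arm:
  deltas:
    - [0.9, [-0.022, -0.003, 0], [0, 0, -0.005]]
    - [0.9, [-0.044, -0.005, 0], [0, 0, -0.005]]
    - [0.9, [-0.044, -0.005, 0], [0, 0, -0.005]]
    - [0.9, [-0.044, -0.005, 0], [0, 0, -0.005]]

```text
t: 11.37
tool_pos: [0.5287, -0.2883, 0.0425]
tool_rot: [3.135, -0.168, 0.005]
contact_force: [-0.3, -0.2, -0.6]
opening: 0.0096
grip_force: 96.8
```

```bash
python3 - <<'E'
from m import *
for n in("scene","top"):cv2.imwrite(f"pics/{n}3.png",ctrl.get_image(n)[:,:,::-1])
delta([.5465,-.2882,.042],Rdown(-95.7))
rep("pics/scene3.png",[.5465,-.2882,.0365])
g=cv2.imread("pics/top3.png").max(2)
for v in range(172,190):print(v,g[v,358:380])
g=cv2.imread("pics/scene3.png").max(2)
for v in range(274,290):print(v,g[v,162:186])
E
```

```text
shift [ 0.04  0.   -0.  ] turn [0. 0. 0.] t 11.4667 q [-0.62  0.15  1.79  0.    1.19  1.06] F [-0.1  0.6 -0.8] pos [ 0.53 -0.29  0.04]
268 pred 158.2 173.2 seen 157.5 171.7 dL -0.7 dR -1.5
269 pred 158.9 174.0 seen 159.1 172.5 dL 0.2 dR -1.5
270 pred 159.7 174.8 seen 159.8 173.4 dL 0.1 dR -1.5
271 pred 160.5 175.6 seen 160.7 174.2 dL 0.2 dR -1.4
272 pred 161.3 176.5 seen 161.7 175.3 dL 0.4 dR -1.2
273 pred 162.1 177.3 seen 162.6 176.0 dL 0.5 dR -1.3
274 pred 162.8 178.1 seen 163.4 176.7 dL 0.6 dR -1.4
275 pred 163.6 178.6 seen 164.2 177.2 dL 0.6 dR -1.4
276 pred 164.4 178.8 seen 164.8 177.5 dL 0.4 dR -1.4
277 pred 165.2 179.0 seen 175.5 171.7 dL 10.4 dR -7.3
278 pred 166.0 179.3 seen 175.2 170.0 dL 9.3 dR -9.3
279 pred 166.7 179.5 seen 174.3 169.1 dL 7.6 dR -10.3
281 pred 168.3 178.0 seen 399.0 173.6 dL 230.7 dR -4.4
282 pred 169.1 176.3 seen 306.8 171.7 dL 137.8 dR -4.6
283 pred 169.9 174.6 seen 188.0 158.6 dL 18.1 dR -16.0
284 pred 170.6 172.9 seen 188.5 159.3 dL 17.9 dR -13.6
172 [160 162 163 165 164 164 164 165 164 164 164 161 163 161 164 163 162 162 161 160 152 136]
173 [163 167
[... 2517 characters left out ...]
208 217 233 242 244 240 204 174 217 239 242 237 208 164 155 166 208 238 244 245 245 242]
284 [200 204 207 211 221 235 242 244 242 239 245 247 247 246 238 201 166 166 205 233 243 245 245 244]
285 [194 202 205 206 212 221 236 243 245 246 247 247 247 247 246 237 209 204 227 240 244 245 244 243]
286 [177 193 202 207 207 213 225 239 245 247 247 247 247 247 247 246 242 239 241 244 244 243 240 231]
287 [155 181 199 205 207 207 216 231 242 246 247 247 247 247 247 247 246 245 244 244 240 229 214 192]
288 [133 165 190 199 203 206 210 220 233 242 246 247 247 247 247 247 247 246 244 239 222 194 171 160]
289 [112 142 173 191 202 205 208 213 221 234 240 245 247 247 247 247 247 245 234 212 185 165 154 151]
```

In each view, cover and nest now coincide within about 1 mm. I'll lower step by step, watching the force.

Emit:
jog_arm:
  deltas:
    - [0.9, [0, -0.001, -0.015], [0, 0, 0]]
    - [0.9, [0, -0.001, -0.03], [0, 0, 0]]
    - [0.9, [0, -0.001, -0.038], [0, 0, 0]]
    - [0.9, [0, -0.001, -0.045], [0, 0, 0]]
    - [0.9, [0, -0.001, -0.05], [0, 0, 0]]
    - [0.9, [0, -0.001, -0.05], [0, 0, 0]]

```text
t: 11.97
tool_pos: [0.5291, -0.2882, 0.0215]
tool_rot: [3.136, -0.166, 0.003]
contact_force: [-0.5, 0.5, -0.9]
opening: 0.0095
grip_force: 96.8
```

Emit:
jog_arm:
  deltas:
    - [0.9, [0, 0, -0.005], [0, 0, 0]]
    - [0.9, [0, 0, -0.01], [0, 0, 0]]
    - [0.9, [0, 0, -0.01], [0, 0, 0]]

```text
t: 12.22
tool_pos: [0.5293, -0.2884, 0.0181]
tool_rot: [3.135, -0.166, 0.004]
contact_force: [1.4, 0.3, 0.3]
opening: 0.0095
grip_force: 96.8
```

Emit:
jog_arm:
  deltas:
    - [0.9, [0, 0, -0.005], [0, 0, 0]]
    - [0.9, [0, 0, -0.01], [0, 0, 0]]
    - [0.9, [0, 0, -0.01], [0, 0, 0]]

```text
t: 12.47
tool_pos: [0.5295, -0.2889, 0.0159]
tool_rot: [3.135, -0.166, 0.004]
contact_force: [-5.0, 1.2, 7.9]
opening: 0.0092
grip_force: 98.1
```

```bash
python3 - <<'E'
from m import *
for n in("scene","top"):cv2.imwrite(f"pics/{n}4.png",ctrl.get_image(n)[:,:,::-1])
delta([.529,-.2882,.01],Rdown(-95.7))
rep("pics/scene4.png",[.5461,-.2892,.0085])
E
```

```text
shift [-0.    0.   -0.01] turn [0. 0. 0.] t 12.5667 q [-0.62  0.19  1.8  -0.    1.15  1.05] F [-5.5  2.1  7. ] pos [ 0.53 -0.29  0.02]
268 pred 156.1 169.0 seen 162.8 167.9 dL 6.7 dR -1.1
269 pred 156.3 169.8 seen 163.0 168.6 dL 6.6 dR -1.2
270 pred 156.6 170.6 seen 163.2 169.4 dL 6.6 dR -1.2
271 pred 156.9 171.4 seen 163.2 170.3 dL 6.3 dR -1.1
272 pred 157.7 172.2 seen 163.0 170.9 dL 5.4 dR -1.4
273 pred 158.4 173.0 seen 158.7 171.8 dL 0.2 dR -1.2
274 pred 159.2 173.8 seen 159.4 172.8 dL 0.2 dR -1.0
275 pred 160.0 174.7 seen 160.4 173.8 dL 0.4 dR -0.9
276 pred 160.8 175.5 seen 161.1 174.7 dL 0.3 dR -0.7
277 pred 161.5 176.3 seen 161.8 175.6 dL 0.3 dR -0.7
278 pred 162.3 177.1 seen 162.5 176.4 dL 0.2 dR -0.7
279 pred 163.1 177.9 seen 163.4 177.3 dL 0.3 dR -0.6
280 pred 163.8 178.7 seen 164.4 178.1 dL 0.5 dR -0.6
281 pred 164.6 179.5 seen 165.1 178.6 dL 0.4 dR -0.9
282 pred 165.4 179.8 seen 176.5 174.0 dL 11.1 dR -5.7
283 pred 166.2 180.0 seen 176.7 173.5 dL 10.6 dR -6.5
284 pred 166.9 180.2 seen 176.8 173.0 dL 9.9 dR -7.2
285 pred 167.7 180.4 seen 176.7 172.5 dL 9.0 dR -7.9
286 pred 168.5 180.6 seen 395.0 177.8 dL 226.5 dR -2.8
287 pred 169.2 179.7 seen 394.7 176.2 dL 225.5 dR -3.4
288 pred 170.0 178.0 seen 191.5 174.7 dL 21.5 dR -3.3
289 pred 170.8 176.3 seen 187.0 173.2 dL 16.2 dR -3.1
```

Emit:
jog_arm:
  deltas:
    - [0.9, [-0.002, 0, 0], [0, 0, 0]]
    - [0.9, [-0.004, 0, 0], [0, 0, 0]]
    - [0.9, [-0.004, 0, 0], [0, 0, 0]]

```text
t: 12.82
tool_pos: [0.5292, -0.2891, 0.0157]
tool_rot: [3.134, -0.166, 0.01]
contact_force: [-0.1, 0.9, 5.1]
opening: 0.0095
grip_force: 97.5
```

Emit:
jog_arm:
  deltas:
    - [0.9, [-0.002, 0.0, 0], [0, 0, 0]]
    - [0.9, [-0.004, 0.0, 0], [0, 0, 0]]
    - [0.9, [-0.004, 0.0, 0], [0, 0, 0]]

```text
t: 13.07
tool_pos: [0.5253, -0.2884, 0.0138]
tool_rot: [3.135, -0.166, 0.002]
contact_force: [0.2, -0.2, -0.6]
opening: 0.0096
grip_force: 96.8
```

Shifting −x by 3 mm freed it, so the +x end had been catching. Continuing down.

Emit:
jog_arm:
  deltas:
    - [0.9, [0, 0, -0.005], [0, 0, 0]]
    - [0.9, [0, 0, -0.01], [0, 0, 0]]
    - [0.9, [0, 0, -0.01], [0, 0, 0]]

```text
t: 13.32
tool_pos: [0.5259, -0.2885, 0.0122]
tool_rot: [3.136, -0.166, 0.001]
contact_force: [-3.8, 3.5, 13.4]
opening: 0.0096
grip_force: 99.0
```

Emit:
jog_arm:
  deltas:
    - [0.9, [0, 0, -0.004], [0, 0, 0]]
    - [0.9, [0, 0, -0.008], [0, 0, 0]]
    - [0.9, [0, 0, -0.008], [0, 0, 0]]

```text
t: 13.57
tool_pos: [0.5281, -0.2893, 0.011]
tool_rot: [3.134, -0.166, 0.009]
contact_force: [-0.1, 3.8, 17.4]
opening: 0.0098
grip_force: 100.3
```

```bash
python3 - <<'E'
from m import *
for n in("scene","top"):cv2.imwrite(f"pics/{n}5.png",ctrl.get_image(n)[:,:,::-1])
rep("pics/scene5.png",[.5461,-.2892,.006])
g=cv2.imread("pics/scene5.png").max(2)
for v in range(272,296):print(v,g[v,160:190])
g=cv2.imread("pics/top5.png").max(2)
for v in range(174,192):print(v,g[v,354:378])
o=ctrl.get_obs();print(o["contact_force"],o["wrist_torque"],o["tool_pos"])
E
```

```text
268 pred 156.1 168.7 seen 162.4 167.5 dL 6.4 dR -1.1
269 pred 156.3 169.5 seen 162.6 167.8 dL 6.3 dR -1.6
270 pred 156.6 170.3 seen 162.9 168.7 dL 6.3 dR -1.6
271 pred 156.9 171.1 seen 163.1 169.7 dL 6.2 dR -1.4
272 pred 157.4 171.9 seen 163.1 170.5 dL 5.7 dR -1.4
273 pred 158.2 172.7 seen 158.7 171.3 dL 0.5 dR -1.4
274 pred 158.9 173.5 seen 159.4 171.7 dL 0.4 dR -1.8
275 pred 159.7 174.3 seen 160.4 172.6 dL 0.7 dR -1.7
276 pred 160.5 175.1 seen 161.1 173.6 dL 0.6 dR -1.5
277 pred 161.3 175.9 seen 161.8 174.6 dL 0.5 dR -1.4
278 pred 162.0 176.8 seen 162.5 175.3 dL 0.5 dR -1.4
279 pred 162.8 177.6 seen 163.4 175.8 dL 0.6 dR -1.8
280 pred 163.6 178.4 seen 164.4 176.7 dL 0.8 dR -1.7
281 pred 164.3 179.2 seen 164.9 177.6 dL 0.6 dR -1.5
282 pred 165.1 179.8 seen 165.7 178.4 dL 0.6 dR -1.4
283 pred 165.9 180.0 seen 166.4 178.7 dL 0.5 dR -1.3
284 pred 166.7 180.2 seen 176.4 173.1 dL 9.8 dR -7.1
285 pred 167.4 180.4 seen 305.9 172.2 dL 138.5 dR -8.2
286 pred 168.2 180.6 seen 303.9 176.2 dL 135.7 dR -4.5
287 pred 169.0 180.7 seen 188.6 175.1 dL 19.7 dR -5.6
288 pred 169.7 179.0 seen 188.3 173
[... 4293 characters left out ...]
 74  79  88 120 158 186 193]
186 [167 185 221 250 255 255 255 232 177 104  62  54  51  53  64  70  75  74  86 119 155 181 189 177]
187 [163 185 223 252 255 255 255 230 172 100  63  56  53  57  64  71  77  89 115 152 182 189 179 161]
188 [159 182 224 252 255 255 255 224 164  93  58  54  51  66  91  99 102 124 153 178 186 177 158 152]
189 [156 179 221 251 255 255 254 219 157  89  62  55  59  88 121 136 146 165 183 184 175 154 145 154]
190 [151 165 206 240 255 255 246 209 149  85  58  55  67 104 147 164 176 184 185 172 154 144 147 159]
191 [138 139 172 207 228 233 224 189 131  79  58  55  74 114 152 171 179 179 169 153 142 144 158 167]
[-1.11  4.49 18.76] [ 0.86  0.77 -0.03] [ 0.53 -0.29  0.01]
```

Emit:
jog_arm:
  deltas:
    - [0.9, [0.003, 0, 0], [0, 0, 0]]
    - [0.9, [0.005, 0, 0], [0, 0, 0]]
    - [0.9, [0.005, 0.003, 0], [0, 0, 0]]
    - [0.9, [0.003, 0.005, 0], [0, 0, 0]]
    - [0.9, [0.003, 0.005, 0], [0, 0, 0]]

```text
t: 14.08
tool_pos: [0.529, -0.289, 0.0107]
tool_rot: [3.13, -0.165, 0.009]
contact_force: [-1.4, -0.5, 15.8]
opening: 0.0093
grip_force: 99.7
```

Emit:
jog_arm:
  deltas:
    - [0.9, [-0.003, 0, 0], [0, 0, 0]]
    - [0.9, [-0.005, 0, 0], [0, 0, 0]]
    - [0.9, [-0.005, -0.003, 0], [0, 0, 0]]
    - [0.9, [-0.003, -0.005, 0], [0, 0, 0]]
    - [0.9, [-0.003, -0.005, 0], [0, 0, 0]]

```text
t: 14.5
tool_pos: [0.5288, -0.2894, 0.0108]
tool_rot: [3.134, -0.167, 0.012]
contact_force: [1.7, 4.4, 16.0]
opening: 0.0097
grip_force: 100.0
```

The support is firm at about 11 mm TCP height with no lateral bind, which fits cover-on-floor. I'll relieve the press, release, and retract straight up.

Emit:
jog_arm:
  deltas:
    - [0.9, [0.003, 0, 0.004], [0, 0, 0]]
    - [0.9, [0.004, 0, 0.007], [0, 0, 0]]
    - [0.9, [0.004, 0, 0.007], [0, 0, 0]]
    - [0.6, [0.004, 0, 0.007], [0, 0, 0]]
    - [0.4, [0.004, 0, 0.007], [0, 0, 0]]
    - [0.2, [0.004, 0, 0.007], [0, 0, 0]]
    - [0.2, [0.004, 0, 0.007], [0, 0, 0]]
    - [0.2, [0.004, 0, 0.007], [0, 0, 0]]
    - [0.2, [0.004, 0, 0.007], [0, 0, 0]]
  squeeze: 20

```text
t: 15.25
tool_pos: [0.5275, -0.2883, 0.0095]
tool_rot: [3.136, -0.166, 0.004]
contact_force: [0.6, 0.4, -0.6]
opening: 0.0338
grip_force: 0.0
```

Emit:
jog_arm:
  deltas:
    - [0.2, [0, 0, 0.02], [0, 0, 0]]
    - [0.2, [0, 0, 0.06], [0, 0, 0]]
    - [0.2, [0, 0, 0.14], [0, 0, 0]]
    - [0.2, [0, 0, 0.22], [0, 0, 0]]
    - [0.2, [0, 0.1, 0.3], [0, 0, 0]]
    - [0.2, [-0.1, 0.2, 0.38], [0, 0, 0]]
    - [0.2, [-0.15, 0.3, 0.45], [0, 0, 0]]
    - [0.2, [-0.15, 0.4, 0.5], [0, 0, 0]]
    - [0.2, [-0.15, 0.5, 0.55], [0, 0, 0]]
    - [0.2, [-0.15, 0.6, 0.6], [0, 0, 0]]
    - [0.2, [-0.15, 0.7, 0.6], [0, 0, 0]]
    - [0.2, [-0.15, 0.8, 0.6], [0, 0, 0]]

```text
t: 16.25
tool_pos: [0.4689, -0.008, 0.248]
tool_rot: [3.134, -0.168, 0.014]
contact_force: [1.1, 1.2, 1.1]
opening: 0.0342
grip_force: 0.0
```

```bash
python3 - <<'E'
from m import *
for n in("scene","top"):cv2.imwrite(f"pics/{n}6.png",ctrl.get_image(n)[:,:,::-1])
g=cv2.imread("pics/scene6.png").max(2)
for v in range(252,298):print(v,g[v,146:190])
g=cv2.imread("pics/top6.png").max(2)
for v in range(172,218):print(v,g[v,350:380])
o=ctrl.get_obs();print(o["contact_force"],o["tool_pos"],o["opening"],o["q"],o["t"])
E
```

```text
252 [144 141 139 140 143 145 148 148 150 148 148 145 148 145 144 146 144 145 145 147 146 148 145 143 142 137 136 135 136 134 129 124 120 123 125 126 128 129 132 130 132 131
 134 138]
253 [140 142 140 144 144 148 149 149 147 147 145 147 145 145 145 144 145 146 146 147 144 144 140 140 138 136 136 135 130 126 117 106  98 104 114 125 127 130 133 131 135 133
 134 135]
254 [140 143 145 148 150 150 149 146 146 144 147 146 143 141 144 146 144 147 146 145 144 139 138 134 135 135 133 127 119 106  95  87  85  90 102 121 128 132 132 136 133 135
 136 135]
255 [145 150 150 150 146 147 146 147 147 144 144 143 144 144 146 146 147 145 143 142 140 137 134 135 132 130 123 109  96  88  86  83  83  83  94 113 127 133 132 135 135 135
 133 123]
256 [149 149 150 147 148 147 147 147 145 143 143 143 144 146 147 147 143 140 137 137 136 134 133 132 127 116 105  92  85  83  84  84  86  88  96 113 128 134 135 137 136 135
 126 111]
257 [150 147 147 145 149 147 144 146 143 142 144 143 141 143 140 140 139 136 136 133 135 135 133 124 109  94  90  82  83  81  85  88  88  95 108 122 131 134 136 136 135 135
 128 110]
25
[... 12517 characters left out ...]
129 130 134 138 140 144 148 155 160 166 171 177 180 181 178 159 134 115 112 112 112 111 109]
214 [114 112 111 110 112 113 112 114 116 115 117 115 115 118 122 126 130 130 135 135 140 138 130 118 109 110 111 111 110 110]
215 [135 131 126 128 125 127 126 128 128 126 124 122 116 114 113 116 115 113 115 113 114 115 115 112 112 113 111 111 112 114]
216 [155 151 148 149 149 149 148 148 150 149 147 138 132 128 127 127 123 119 115 115 112 114 116 114 114 114 116 115 114 114]
217 [161 159 161 159 160 163 161 161 162 162 161 155 151 151 152 147 139 132 130 125 117 115 115 115 116 118 114 118 117 119]
[ 0.29  0.04 -0.46] [ 0.47 -0.    0.25] 0.03414423617253595 [-0.17 -0.36  1.92  0.    1.58  1.5 ] 16.35
```

```bash
python3 - <<'E'
from m import *
y=np.array([.995,-.0993,0]);x=np.array([.0993,.995,0])
g=cv2.imread("pics/scene6.png").max(2).astype(float)
def hl(cols,v0,v1,f):  # upper edge of rib by column
    r=[]
    for u in cols:
        for v in range(v0,v1):
            if g[v,u]>=f>g[v+1,u]: r.append((u,round(v+(g[v,u]-f)/(g[v,u]-g[v+1,u]),2)));break
    return r
print("rib/right edge by column",hl(range(158,180),254,290,142))
for z in(.006,.010,.018):
  for c in([.5461,-.2892],):
    o=np.array([*c,z])
    P=[o+sy*.045*y+a*x+np.array([0,0,h]) for sy in(1,-1) for a,h in((-.006,.046),(.006,.046),(-.013,.024),(.013,.024))]
    print(z,"scene",proj("scene",P).round(1).tolist(),"\n  top",proj("top",P).round(1).tolist())
E
```

```text
rib/right edge by column [(158, np.float64(256.67)), (159, np.float64(257.04)), (160, np.float64(256.71)), (161, np.float64(256.71)), (162, np.float64(256.25)), (163, np.float64(255.6)), (164, np.float64(255.17)), (165, np.float64(255.0)), (166, np.float64(254.5)), (167, np.float64(267.67)), (168, np.float64(268.98)), (169, np.float64(270.08)), (170, np.float64(271.23)), (171, np.float64(272.69)), (172, np.float64(274.02)), (173, np.float64(275.07)), (174, np.float64(276.26)), (175, np.float64(277.65)), (176, np.float64(278.98)), (177, np.float64(266.0)), (178, np.float64(266.0)), (179, np.float64(265.0))]
0.006 scene [[172.4, 280.2], [176.3, 277.9], [171.3, 286.5], [179.7, 281.6], [156.4, 260.0], [160.2, 257.9], [155.6, 266.2], [163.6, 261.8]] 
  top [[371.2, 179.6], [367.5, 179.2], [371.5, 180.5], [363.5, 179.7], [368.9, 207.8], [365.1, 207.4], [369.2, 208.1], [361.2, 207.3]]
0.01 scene [[172.1, 279.2], [176.1, 277.0], [171.1, 285.6], [179.5, 280.7], [156.1, 259.0], [159.9, 257.0], [155.3, 265.3], [163.4, 260.9]] 
  top [[371.6, 179.5], [367.8, 179.1], [371.9, 180.4], [363.8, 179.6], [369.2, 207.7], [365.4, 207.3], [369.5, 208.1], [361.5, 207.3]]
0.018 scene [[171.7, 277.4], [175.6, 275.1], [170.6, 283.8], [179.1, 278.9], [155.6, 257.1], [159.4, 255.1], [154.8, 263.5], [162.9, 259.0]] 
  top [[372.3, 179.2], [368.5, 178.8], [372.5, 180.1], [364.5, 179.3], [369.9, 207.7], [366.1, 207.3], [370.2, 208.1], [362.1, 207.2]]
```

Released and clear. The far rib end is at scene (158.5,259) and the near shoulder is at (178.3,282.3). Both match a cover lying flat on the pocket floor (259.0 and 281.6 predicted; the rim would give 256 and 279). In the top view it is centred in the block to about 1 mm. Handing in.

```bash
python3 -c "
from station import ctrl
print(ctrl.finish_job())"
```

```text
the job is handed in; nothing more can be done
None
```

The cover is off the blue vise's jaw and, by both camera views, lies released, rib up and fully down in nest_wide; I handed the job in at about 16 s. No verdict came back, and I did not re-check the other bench items for movement.

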